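# Unmould the set tissue blocks and file them in the block case

### The arm

A 6-joint arm with a two-finger parallel gripper is mounted at the origin on the work surface; the furniture and walls round the work are solid. World frame = base frame: x ahead of the robot, y to its left, z up, the work surface at z = 0. Lengths are in mm, angles in rad, forces in N, time in s.
With the tool pointing down it reaches from about 400 to 925 mm from the base axis. Payload 12.5 kg.
Tool frame: the origin (TCP) lies on the centre line of the jaws, within the pads' length; the fingertips stand 19 mm ahead of it and the grasp point (between the pads) is the TCP; z points along the fingers, y is the line along which they close (so a half turn about z gives the same grasp; the last joint's range is limited). The gripper opens to 95 mm and grips with 3 to 60 N. Pads are 20 mm wide; open, the fingers measure 119 mm over their backs; the gripper's body (75 mm by 180 mm) begins 59 mm behind the grasp point.
Start: joints at [-1.413, 0.491, 1.559, -0, 1.092, -0.106], TCP at [162.992, -603.389, 233.661] pointing down, gripper open.
Joint ranges: [-3.1, 3.1], [-0.84, 2.19], [0.05, 2.79], [-1.13, 4.28], [0.06, 2.93], [-2.69, 2.69]. Speed limits (rad/s): [2.22, 2.22, 2.79, 3.14, 3.14, 3.14].

### API

Orientations are given as [roll, pitch, yaw] about the fixed x, y, z axes, in that order (R = Rz(yaw) Ry(pitch) Rx(roll)).
In Python, from cell import state, read_camera, job_done gives the robot as it stands.
- The arm moves only by the tool arm_command, never from a script. Its argument "deltas" is a list of rows, each an object of numbers: "dx", "dy", "dz": the shift along the world's x, y, z in m; "yaw": the turn about the world's z in degrees. In form: [{"dx": .., "dy": .., "dz": .., "yaw": ..}, ...]. A call has 1 to 20 rows; each row shifts and turns the commanded pose from where the row before left it; what a row does not reach is not made up. A row lasts 1/10 s, in which the tool goes at most 50 mm and 8.59 degrees, less where a joint would pass 70% of its speed; a pose out of reach is approached as far as the arm can. A call with a gripper value outside its range is refused whole. "gripper" is the finger opening in m, from 0 to 0.0951, set as the call begins (left out, the last holds). The fingers move at their own pace and stop on an object; the grip force is fixed at half the most. Time passes only in rows, so rows that do not move let the fingers close. It gives the time, the measured TCP pose, the force, the opening and the grip force at its end, in the units of the state.
- state(): the state, without advancing time (a new reading comes with each control period).
- read_camera(name): name is "side" or "top" or "wrist"; returns a dict with "color" (480x640x3 uint8, red, green, blue), "range_z" (480x640 float32, mm along the optical axis (not along the pixel's ray), 0 where there is no reading), "fx", "fy", "cx", "cy" (pixels), "extrinsics" (4x4, takes a point from camera to world coordinates). Camera axes: x right, y up, looking along -z (the intrinsics and any distortion apply to the point x, -y, -z); pixel columns grow to the right and rows downward; lengths in mm; the calibration is good to about 2 mm. The wrist camera is an equidistant fisheye: a pixel r from the principal point sees the ray r / f radians off the axis. A picture is of the moment at which its call begins.
- job_done(): hands the job in; it is judged then, once.
The state is a dict: "t": time; "joints": joint angles; "qvel": joint speeds; "tau": joint torques, N m; "eef_pos": TCP position; "tcp_rot": TCP orientation; "ft_force": force on the tool from outside, world axes, zero at the start; "moment": the same for the moment, N m; "opening": opening from 0.0 (shut) to 1.0 (fully open); "grip_force": force on a finger pad.
Only numpy, scipy, OpenCV 4.12 (cv2) and the standard library are available. Lean on these libraries where they do the work, as an engineer would, in place of code of your own. Each camera call takes 0.05 s, during which the arm holds its last target. There are 200 camera calls.

### The job

The wax tissue blocks on the cold plate have set: open the block case, lift every block out of its mould and file it in an empty pocket of the case, one to a pocket, wax down and sitting fully home, with its label end towards the front of the case like those already there. Leave the earlier blocks filed in their pockets, then close the lid fully and let go; do not disturb the cups and bottle standing between the two.

Things in the scene. Friction and masses are not known exactly. Their poses are not given: they have to be found in the camera images.
- cold_plate: White bench cold plate, fixed, left or right of the middle: 160 mm (x, front to back) x 226 (y), flat metal top at 50. Origin: centre of its underside; -x side (display, switch) is its front. On top six fixed steel moulds 10.5 mm high, cavity 30 x 26, 9.5 deep, flange 49 x 38; a block in one has its middle at x = -36 or +30, y = -66, 0 or +66 in this frame. Some are empty.
- case: Grey flat block case, fixed, on the other side of the middle: 138 mm (x, front to back) x 254 (y), rim 38 high, walls 4. Origin: centre of its underside; +x points from its front to its hinge. Floor 4 mm; dark foam on it, top at 12.5, with 8 open pockets 34 x 30.
- case_floor (a point): Centre of the case's floor, 4 mm over its underside, axes as the case. A block filed in a pocket has its middle at x = -36 (front row) or 14 mm (back row), y = -81, -27, 27 or 81, stands on this floor (centre 9.5 mm above it), label end to -x. The pockets are centred 3 mm farther back, as the wax is, so the wax has 4 mm play all round.
- lid (a joint): Angle of the case's clear lid (0.16 kg, 5 mm thick) about its hinge along the back rim, at x = 69, z = 38.5 mm in the case's frame: 0 = closed flat on the rim, grows as it opens, stop at 1.92 rad. The hinge is stiff (0.16 N m): the lid stays where it is left. It starts closed or up to 0.3 rad open.
- lid_handle (a point): Middle of the lid's handle: round grey bar 11 mm thick, 88 long, parallel to the case's y, on two feet 10 mm wide at its ends. It stands 30 mm off the lid's upper face, 18 back from the lid's front edge: with the lid closed 120 mm in front of the hinge and 35 above it. Turns with the lid.
- block1_mid (a point): Centre (9.5 mm over the underside) of a wax tissue block in a mould, wax down, or absent. 40 mm (x) x 28 (y) x 19 high, 25 g. Top 9 mm: plastic cassette 40 x 28, proud of the mould's flange, held by its 28 mm wide sides. Lower 10 mm: wax 26 x 22, 3 mm off centre to +x, 2 mm play in the cavity. -x end: the label end, a plain strip on top; the rest is a grid.
- block1_label (a point): Middle of the label end of block1: 20 mm towards -x and 7 mm above the centre of the block.
- block2_mid (a point): As block1; may be absent.
- block2_label (a point): Middle of the label end of block2: 20 mm towards -x and 7 mm above the centre of the block.
- block3_mid (a point): As block1; may be absent.
- block3_label (a point): Middle of the label end of block3: 20 mm towards -x and 7 mm above the centre of the block.
- block4_mid (a point): As block1; may be absent.
- block4_label (a point): Middle of the label end of block4: 20 mm towards -x and 7 mm above the centre of the block.
- block5_mid (a point): As block1; may be absent.
- block5_label (a point): Middle of the label end of block5: 20 mm towards -x and 7 mm above the centre of the block.
- block6_mid (a point): As block1; may be absent.
- block6_label (a point): Middle of the label end of block6: 20 mm towards -x and 7 mm above the centre of the block.
- filed1_mid (a point): A block like block1 that was filed earlier and stands in one of the case's pockets, or is absent. The point is its centre, half-way up.
- filed2_mid (a point): A block like block1 that was filed earlier and stands in one of the case's pockets, or is absent. The point is its centre, half-way up.
- filed3_mid (a point): A block like block1 that was filed earlier and stands in one of the case's pockets, or is absent. The point is its centre, half-way up.
- filed4_mid (a point): A block like block1 that was filed earlier and stands in one of the case's pockets, or is absent. The point is its centre, half-way up.
- cup_a: Bystander: closed specimen cup with screw lid, 50 mm wide, 63 mm high; stands between the cold plate and the case. Origin: centre of its underside.
- cup_b: Bystander: closed specimen cup with screw lid, 50 mm wide, 63 mm high; stands between the cold plate and the case. Origin: centre of its underside.
- bottle_a: Bystander: dropper bottle, 27 mm wide, 98 mm high; stands between the cold plate and the case. Origin: centre of its underside.
There are look-alikes about, which are no part of the job. What is shaped like the part that bears block2_mid but orange is not meant.

How it is judged (in metres and radians):
At the end, for the whole second after the job is handed in: Every block stands level (tilt under 0.15 rad) in a pocket: centre within 11 mm of the pocket's place in x and y, height within 4 mm of fully home; new blocks label end to the case's front, earlier ones within 20 mm of where they stood; lid closed (under 0.04 rad) and at rest (((x of block1_mid in the frame of case between -0.047 and -0.025 m and x of block1_label in the frame of case below -0.041 m) or (x of block1_mid in the frame of case between 0.003 and 0.025 m and x of block1_label in the frame of case below 0.009 m)) and (y of block1_mid in the frame of case between -0.092 and -0.07 m or y of block1_mid in the frame of case between -0.038 and -0.016 m or y of block1_mid in the frame of case between 0.016 and 0.038 m or y of block1_mid in the frame of case between 0.07 and 0.092 m) and z of block1_mid in the frame of case between 0.0095 and 0.0175 m and angle between each of block1_mid, block2_mid, block3_mid, block4_mid, block5_mid, block6_mid, filed1_mid, filed2_mid, filed3_mid, filed4_mid's own z axis and vertical below 0.15 rad and ((x of block2_mid in the frame of case between -0.047 and -0.025 m and x of block2_label in the frame of case below -0.041 m) or (x of block2_mid in the frame of case between 0.003 and 0.025 m and x of block2_label in the frame of case below 0.009 m)) and (y of block2_mid in the frame of case between -0.092 and -0.07 m or y of block2_mid in the frame of case between -0.038 and -0.016 m or y of block2_mid in the frame of case between 0.016 and 0.038 m or y of block2_mid in the frame of case between 0.07 and 0.092 m) and z of block2_mid in the frame of case between 0.0095 and 0.0175 m and ((x of block3_mid in the frame of case between -0.047 and -0.025 m and x of block3_label in the frame of case below -0.041 m) or (x of block3_mid in the frame of case between 0.003 and 0.025 m and x of block3_label in the frame of case below 0.009 m)) and (y of block3_mid in the frame of case between -0.092 and -0.07 m or y of block3_mid in the frame of case between -0.038 and -0.016 m or y of block3_mid in the frame of case between 0.016 and 0.038 m or y of block3_mid in the frame of case between 0.07 and 0.092 m) and z of block3_mid in the frame of case between 0.0095 and 0.0175 m and ((x of block4_mid in the frame of case between -0.047 and -0.025 m and x of block4_label in the frame of case below -0.041 m) or (x of block4_mid in the frame of case between 0.003 and 0.025 m and x of block4_label in the frame of case below 0.009 m)) and (y of block4_mid in the frame of case between -0.092 and -0.07 m or y of block4_mid in the frame of case between -0.038 and -0.016 m or y of block4_mid in the frame of case between 0.016 and 0.038 m or y of block4_mid in the frame of case between 0.07 and 0.092 m) and z of block4_mid in the frame of case between 0.0095 and 0.0175 m and ((x of block5_mid in the frame of case between -0.047 and -0.025 m and x of block5_label in the frame of case below -0.041 m) or (x of block5_mid in the frame of case between 0.003 and 0.025 m and x of block5_label in the frame of case below 0.009 m)) and (y of block5_mid in the frame of case between -0.092 and -0.07 m or y of block5_mid in the frame of case between -0.038 and -0.016 m or y of block5_mid in the frame of case between 0.016 and 0.038 m or y of block5_mid in the frame of case between 0.07 and 0.092 m) and z of block5_mid in the frame of case between 0.0095 and 0.0175 m and ((x of block6_mid in the frame of case between -0.047 and -0.025 m and x of block6_label in the frame of case below -0.041 m) or (x of block6_mid in the frame of case between 0.003 and 0.025 m and x of block6_label in the frame of case below 0.009 m)) and (y of block6_mid in the frame of case between -0.092 and -0.07 m or y of block6_mid in the frame of case between -0.038 and -0.016 m or y of block6_mid in the frame of case between 0.016 and 0.038 m or y of block6_mid in the frame of case between 0.07 and 0.092 m) and z of block6_mid in the frame of case between 0.0095 and 0.0175 m and (x of filed1_mid in the frame of case between -0.047 and -0.025 m or x of filed1_mid in the frame of case between 0.003 and 0.025 m) and (y of filed1_mid in the frame of case between -0.092 and -0.07 m or y of filed1_mid in the frame of case between -0.038 and -0.016 m or y of filed1_mid in the frame of case between 0.016 and 0.038 m or y of filed1_mid in the frame of case between 0.07 and 0.092 m) and z of filed1_mid in the frame of case between 0.0095 and 0.0175 m and (x of filed2_mid in the frame of case between -0.047 and -0.025 m or x of filed2_mid in the frame of case between 0.003 and 0.025 m) and (y of filed2_mid in the frame of case between -0.092 and -0.07 m or y of filed2_mid in the frame of case between -0.038 and -0.016 m or y of filed2_mid in the frame of case between 0.016 and 0.038 m or y of filed2_mid in the frame of case between 0.07 and 0.092 m) and z of filed2_mid in the frame of case between 0.0095 and 0.0175 m and (x of filed3_mid in the frame of case between -0.047 and -0.025 m or x of filed3_mid in the frame of case between 0.003 and 0.025 m) and (y of filed3_mid in the frame of case between -0.092 and -0.07 m or y of filed3_mid in the frame of case between -0.038 and -0.016 m or y of filed3_mid in the frame of case between 0.016 and 0.038 m or y of filed3_mid in the frame of case between 0.07 and 0.092 m) and z of filed3_mid in the frame of case between 0.0095 and 0.0175 m and (x of filed4_mid in the frame of case between -0.047 and -0.025 m or x of filed4_mid in the frame of case between 0.003 and 0.025 m) and (y of filed4_mid in the frame of case between -0.092 and -0.07 m or y of filed4_mid in the frame of case between -0.038 and -0.016 m or y of filed4_mid in the frame of case between 0.016 and 0.038 m or y of filed4_mid in the frame of case between 0.07 and 0.092 m) and z of filed4_mid in the frame of case between 0.0095 and 0.0175 m and distance of each of filed1_mid, filed2_mid, filed3_mid, filed4_mid from where it was at the start of the episode below 0.02 m and value of joint lid below 0.04 rad and velocity of joint lid below 0.05 rad/s); the robot touches nothing.
It fails at once if the first specimen cup is pushed more than 4 cm or knocked over (distance of cup_a from where it was at the start of the episode above 0.04 m or angle between cup_a's own z axis and vertical above 0.5 rad).
It fails at once if the second specimen cup is pushed more than 4 cm or knocked over (distance of cup_b from where it was at the start of the episode above 0.04 m or angle between cup_b's own z axis and vertical above 0.5 rad).
It fails at once if the dropper bottle is pushed more than 4 cm or knocked over (distance of bottle_a from where it was at the start of the episode above 0.04 m or angle between bottle_a's own z axis and vertical above 0.5 rad).
Of block1, block2, block3, block4, block5, block6 only 4 to 6 are there at a start; the rules pass over those that are not, and their reading is None.
Of filed1, filed2, filed3, filed4 only 1 to 2 are there at a start; the rules pass over those that are not, and their reading is None.
At some moment in a run one of block1, block2, block3, block4, block5, block6 may be knocked a few centimetres aside while the robot is not near it.
Once in a run the grip may slacken for a moment while it holds something.
It also fails if it takes over 210 s, if anything falls off the work surface, if the arm or the gripper's body presses on something with over 40 N, if the wrist force passes 120 N, or if a joint passes its speed limit or range.

## Working session

There is one attempt and no reset: what is moved stays moved. The work goes in short steps, Python scripts to look and compute and a tool call to move; the robot and the scene stay as the last step left them, time stands still between calls to the robot, and variables do not carry over. Pictures are saved under pics/ and viewed, at most 14 in all, crops included, and the job is handed in when it is done.

Besides the shell and the picture viewer there is one more tool, called after "Emit:" as a command line: name --argument value ..., lists and objects as JSON in quotes. arm_command: Moves the arm, as the interface text tells. Its arguments: {"type":"object","properties":{"deltas":{"type":"array"},"gripper":{"type":"number"}},"required":["deltas"]}

```bash
mkdir -p pics
cat > h.py <<'E'
import numpy as np, cv2
from cell import state, read_camera, job_done
def snap(name,fn=None):
    c=read_camera(name)
    if fn: cv2.imwrite('pics/'+fn,cv2.cvtColor(c['color'],cv2.COLOR_RGB2BGR))
    return c
def pts(c):
    """world xyz per pixel (pinhole cams)"""
    v,u=np.mgrid[0:480,0:640]; z=c['range_z'].astype(float)
    p=np.stack([(u-c['cx'])/c['fx']*z,-(v-c['cy'])/c['fy']*z,-z],-1)
    E=np.array(c['extrinsics']); w=p@E[:3,:3].T+E[:3,3]; w[z<=0]=np.nan
    return w
E
python3 - <<'E'
from h import *
for n in('top','side'):
    c=snap(n,n+'1.png'); w=pts(c); np.savez(n+'1.npz',w=w,c=c['color'],E=c['extrinsics'],k=[c['fx'],c['fy'],c['cx'],c['cy']])
    print(n,np.array(c['extrinsics']).round(2).tolist(),c['fx'],c['cx'])
print(state())
E
```

```text
top [[-0.0, 0.99, -0.15, 197.27], [-1.0, 0.0, 0.02, -9.18], [0.02, 0.15, 0.99, 1383.07], [0.0, 0.0, 0.0, 1.0]] 504.6008225141295 316.05579712699637
side [[0.99, 0.07, -0.1, 276.22], [-0.12, 0.51, -0.85, -1007.28], [-0.01, 0.86, 0.52, 682.81], [0.0, 0.0, 0.0, 1.0]] 482.95349990148327 309.38299471558605
{'t': 0.1, 'joints': array([-1.41263002e+00,  4.91472425e-01,  1.55938458e+00, -2.20962568e-05,
        1.09169850e+00, -1.05611546e-01]), 'qvel': array([ 0.00062186, -0.00046232, -0.00013998, -0.00027405, -0.00056976,
       -0.00019338]), 'tau': array([ 3.26940717e-03, -6.13624477e+01, -2.58606917e+01,  6.93571405e-02,
        4.70046583e-02, -6.03208628e-05]), 'eef_pos': array([ 162.93522672, -603.18580666,  233.13821356]), 'tcp_rot': array([-3.14063310e+00, -8.20095426e-05,  2.63788008e-01]), 'ft_force': array([ 0.76949693,  0.81210576, -0.88189471]), 'moment': array([ 0.04317212, -0.051465  ,  0.0315205 ]), 'grip_force': 0.0, 'opening': 1.001315676658631}
```

View pics/top1.png

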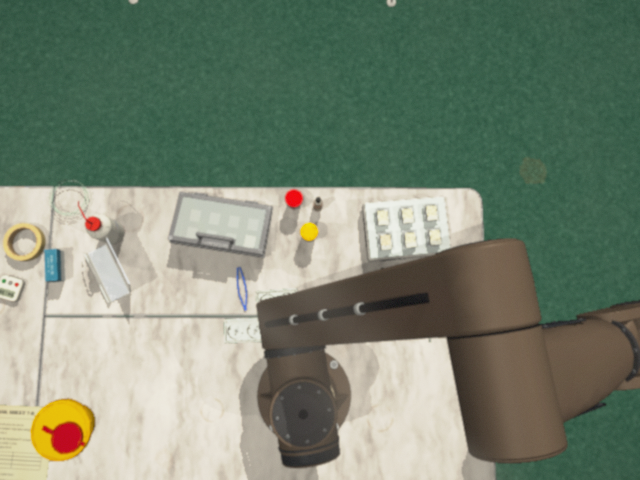

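View pics/side1.png

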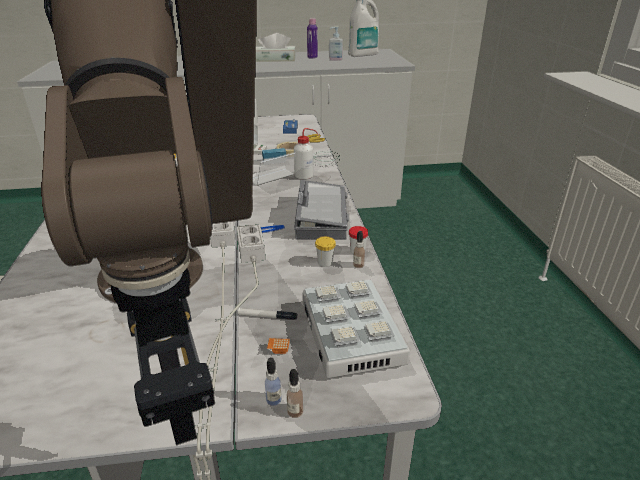

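Top view: case around (220,225), cold plate around (407,228), cups at (294,198) and (309,231), bottle at (318,203); arm base at (303,412). Next: fitting poses from the depth.

```bash
cat > m.py <<'E'
from h import *
d=np.load('top1.npz'); w=d['w']; c=d['c']
def fit(m,name):
    n,l,s,ce=cv2.connectedComponentsWithStats(m.astype(np.uint8)); 
    i=1+np.argmax(s[1:,4]); k=l==i; P=w[k][:,:2].astype(np.float32)
    print(name,s[i],cv2.minAreaRect(P),'z',np.nanpercentile(w[k][:,2],[1,10,50,90,99]).round(1)); return k
u=np.arange(640)[None,:]; v=np.arange(480)[:,None]
R=lambda a,b,e,f:(u>=a)&(u<b)&(v>=e)&(v<f)
z=w[...,2]
fit(R(345,465,180,275)&(z>43)&(z<80)&(w[...,0]>480),'plate')
fit(R(155,285,180,265)&(z>28)&(z<150),'case')
fit(R(155,285,180,265)&(z>28)&(z<47),'case_rim')
fit(R(280,305,185,212)&(z>50),'red'); fit(R(298,322,218,245)&(z>50),'yel'); fit(R(311,325,192,215)&(z>60),'bot')
for p in[(171,232),(175,247),(265,253),(272,205),(180,197),(215,240),(200,237),(232,243),(220,225),(240,223)]:
    print(p,w[p[1],p[0]].round(0))
im=cv2.cvtColor(c,cv2.COLOR_RGB2BGR)
a=cv2.resize(im[185:270,155:290],None,fx=5.5,fy=5.5,interpolation=3)[:, :400*2]
a=cv2.resize(im[185:270,160:285],(560,380),interpolation=3); b=cv2.resize(im[190:265,355:455],(240*2,360),interpolation=3)
cv2.imwrite('pics/z1.png',a[:300]); 
o=np.zeros((600,800,3),np.uint8); a=cv2.resize(im[185:265,160:285],(468,300),interpolation=3); b=cv2.resize(im[190:265,355:455],(400,300),interpolation=3)
o[:300,:468]=a; o[300:,:400]=b
s=cv2.cvtColor(np.load('side1.npz')['c'],cv2.COLOR_RGB2BGR)
o[300:,400:]=cv2.resize(s[275:380,295:410],(400,300),interpolation=3); o[:300,468:]=cv2.resize(s[175:245,285:360],(332,300),interpolation=3)
cv2.imwrite('pics/z1.png',o)
E
python3 m.py
```

```text
plate [ 363  197   84   17 1022] ((503.2490234375, -271.65667724609375), (46.69457244873047, 226.41229248046875), 0.26932036876678467) z [43.4 45.9 50.6 66.3 72.7]
case [ 168  192  105   66 5087] ((454.4626159667969, 224.41448974609375), (258.7792663574219, 149.610595703125), 81.05674743652344) z [32.7 41.9 52.3 62.9 96.2]
case_rim [ 170  192  103   66 1242] ((454.4626159667969, 224.41448974609375), (258.7792663574219, 149.610595703125), 81.05674743652344) z [30.  34.7 43.1 46.3 46.9]
red [285 190  19  18 269] ((517.5778198242188, 28.80889129638672), (47.542301177978516, 48.3755989074707), 36.100181579589844) z [53.4 58.6 62.4 65.8 68.6]
yel [300 223  19  19 276] ((427.2052307128906, -12.345590591430664), (48.02234649658203, 48.325828552246094), 71.49208068847656) z [52.9 58.5 62.5 65.8 68.8]
bot [315 197   7   9  52] ((506.4756774902344, -35.72495651245117), (17.590829849243164, 16.228036880493164), 1.214372992515564) z [ 61.3  68.8  87.1  99.5 104.2]
(171, 232) [426. 352.  65.]
(175, 247) [395. 358.  -1.]
(265, 253) [374. 107.  35.]
(272, 205) [514.  92.  -2.]
(180, 197) [524. 337.  49.]
(215, 240) [405. 237.  62.]
(200, 237) [409. 271.  87.]
(232, 243) [395. 189.  77.]
(220, 225) [447. 226.  54.]
(240, 223) [452. 173.  53.]
```

View pics/z1.png

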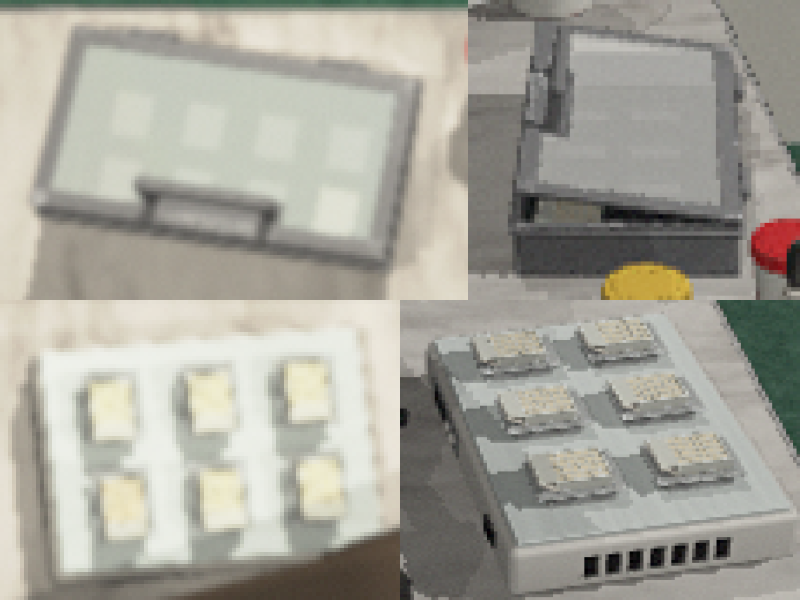

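The crops show all six moulds holding a block. The case lid is slightly open, with its handle towards the robot at about (215,240) in the top picture. At least one filed block can be seen. I'll move over the plate for a closer wrist view.

Emit:
arm_command --deltas '[{"dx":0.024,"dy":0.0275,"dz":0.005,"yaw":-1.25},{"dx":0.024,"dy":0.0275,"dz":0.005,"yaw":-1.25},{"dx":0.024,"dy":0.0275,"dz":0.005,"yaw":-1.25},{"dx":0.024,"dy":0.0275,"dz":0.005,"yaw":-1.25},{"dx":0.024,"dy":0.0275,"dz":0.005,"yaw":-1.25},{"dx":0.024,"dy":0.0275,"dz":0.005,"yaw":-1.25},{"dx":0.024,"dy":0.0275,"yaw":-1.25},{"dx":0.024,"dy":0.0275,"yaw":-1.25},{"dx":0.024,"dy":0.0275,"yaw":-1.25},{"dx":0.024,"dy":0.0275,"yaw":-1.25},{"dx":0.024,"dy":0.0275,"yaw":-1.25},{"dx":0.024,"dy":0.0275,"yaw":-1.25},{"dx":0},{"dx":0},{"dx":0}]'

```text
$.deltas[6]: bad value
```

```bash
cat >> h.py <<'E'
def wpts(c):
    """world xyz per pixel for the equidistant fisheye wrist camera"""
    v,u=np.mgrid[0:480,0:640]; x=(u-c['cx'])/c['fx']; y=(v-c['cy'])/c['fy']; t=np.hypot(x,y); z=c['range_z'].astype(float)
    s=np.where(t>1e-6,np.tan(np.minimum(t,1.5))/np.maximum(t,1e-6),1)
    p=np.stack([x*s*z,-y*s*z,-z],-1); E=np.array(c['extrinsics']); w=p@E[:3,:3].T+E[:3,3]; w[(z<=0)|(t>1.4)]=np.nan
    return w
E
python3 - <<'E'
from h import *
c=snap('wrist','w1.png'); w=wpts(c); np.savez('w1.npz',w=w,c=c['color'])
print(np.array(c['extrinsics']).round(2).tolist(),c['fx'],c['cx'],c['cy'],state()['eef_pos'],state()['tcp_rot'])
m=(w[...,2]>40)&(w[...,2]<90); print(m.sum(),np.nanmin(w[m],0),np.nanmax(w[m],0))
E
```

```text
[[0.26, 0.93, 0.24, 231.05], [-0.97, 0.25, 0.06, -584.42], [-0.0, -0.25, 0.97, 384.75], [0.0, 0.0, 0.0, 1.0]] 371.64829954431775 315.42220458243617 235.33576934171103 [ 162.94173797 -603.21770644  233.2185019 ] [-3.14077925e+00 -6.53770021e-05  2.63787179e-01]
1389 [ 261.84687893 -468.17144985   40.01983748] [ 324.25501265 -414.56174489   89.83247491]
```

View pics/w1.png

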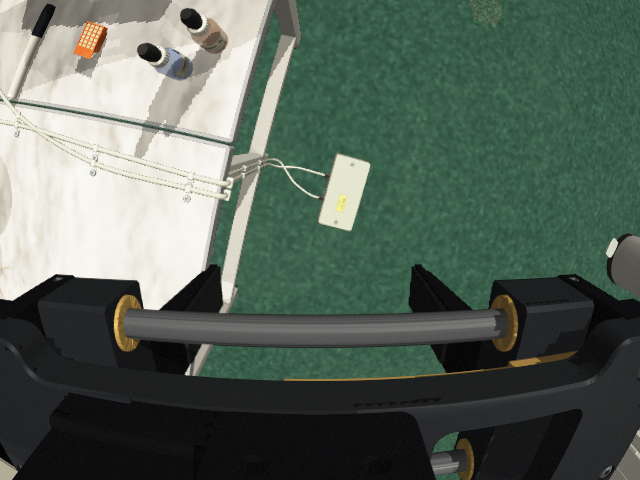

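The move was refused because every row needs all four keys. The picture only shows the wrist view at the start: jaws below, bench edge on the left, orange decoy at (90,40). I'll send it again with all the keys.

Emit:
arm_command --deltas '[{"dx":0.024,"dy":0.0275,"dz":0.005,"yaw":-1.25},{"dx":0.024,"dy":0.0275,"dz":0.005,"yaw":-1.25},{"dx":0.024,"dy":0.0275,"dz":0.005,"yaw":-1.25},{"dx":0.024,"dy":0.0275,"dz":0.005,"yaw":-1.25},{"dx":0.024,"dy":0.0275,"dz":0.005,"yaw":-1.25},{"dx":0.024,"dy":0.0275,"dz":0.005,"yaw":-1.25},{"dx":0.024,"dy":0.0275,"dz":0.0,"yaw":-1.25},{"dx":0.024,"dy":0.0275,"dz":0.0,"yaw":-1.25},{"dx":0.024,"dy":0.0275,"dz":0.0,"yaw":-1.25},{"dx":0.024,"dy":0.0275,"dz":0.0,"yaw":-1.25},{"dx":0.0,"dy":0.0275,"dz":0.0,"yaw":-1.25},{"dx":0.0,"dy":0.0275,"dz":0.0,"yaw":-1.25},{"dx":0.0,"dy":0.0,"dz":0.0,"yaw":0.0},{"dx":0.0,"dy":0.0,"dz":0.0,"yaw":0.0}]'

```text
t: 1.55
eef_pos: [403.2, -273.3, 263.8]
tcp_rot: [3.141, -0.0, 0.003]
ft_force: [0.2, -0.2, -0.0]
opening: 0.998
grip_force: 0.0
```

```bash
cat > p.py <<'E'
from h import *
c=snap('wrist','w2.png'); w=wpts(c); np.savez('w2.npz',w=w,c=c['color']); print(state()['eef_pos'],state()['tcp_rot'])
z=w[...,2]
m=(z>45)&(z<56)&(w[...,1]<-130)&(w[...,1]>-420)&(w[...,0]>350); P=w[m][:,:2].astype(np.float32)
print('plate',cv2.minAreaRect(P),np.nanmedian(w[m][:,2]),m.sum())
m=(z>65)&(z<76)&(w[...,1]<-130)&(w[...,1]>-420)&(w[...,0]>370)
n,l,s,_=cv2.connectedComponentsWithStats(m.astype(np.uint8))
for i in range(1,n):
    if s[i,4]>200:
        P=w[l==i]; print('blk',s[i],cv2.minAreaRect(P[:,:2].astype(np.float32)),np.median(P[:,2]).round(1))
E
python3 p.py
```

```text
[ 403.15754797 -273.83602906  263.78290118] [ 3.14108220e+00 -2.67622000e-04  2.57983748e-03]
plate ((442.64556884765625, -276.528564453125), (156.9998779296875, 222.90953063964844), 5.155731678009033) 50.4667250407569 20322
blk [ 371  116   32   44 1291] ((478.82501220703125, -338.46917724609375), (40.98555374145508, 28.67218780517578), 3.19258713722229) 70.0
blk [ 301  122   35   46 1299] ((470.99871826171875, -274.43060302734375), (40.34834671020508, 28.200481414794922), 6.3994317054748535) 70.1
blk [ 230  128   34   46 1294] ((465.557373046875, -207.6567840576172), (40.85423278808594, 28.587604522705078), 4.232154369354248) 70.1
blk [ 376  185   31   44 1233] ((413.038330078125, -345.18499755859375), (41.29826354980469, 28.145427703857422), 4.674407958984375) 69.9
blk [ 307  191   33   45 1268] ((405.97906494140625, -279.63848876953125), (41.34347915649414, 28.670330047607422), 4.888747215270996) 70.0
blk [ 239  198   33   43 1197] ((400.02032470703125, -214.46377563476562), (40.97955322265625, 27.850509643554688), 4.161328315734863) 70.0
```

View pics/w2.png

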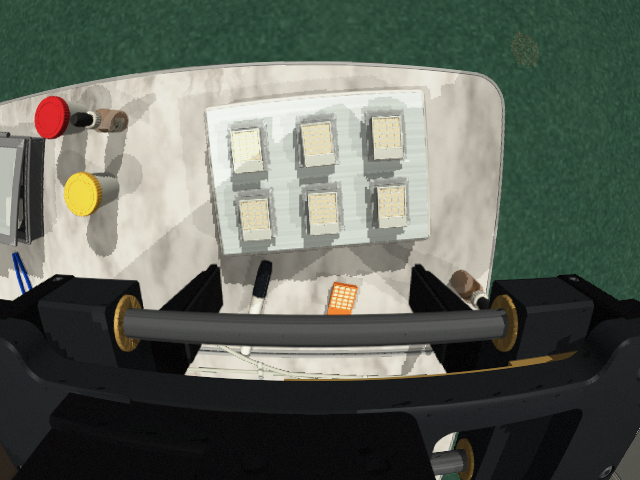

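Wrist view: all six blocks sit in the moulds at (246,150), (318,143), (386,137), (254,217), (323,212) and (391,205), with label strips at their lower (robot) ends. The tops at z=70 match what they should be. Next, the case.

Emit:
arm_command --deltas '[{"dx":0.01,"dy":0.035,"dz":0.0,"yaw":-0.9},{"dx":0.01,"dy":0.035,"dz":0.0,"yaw":-0.9},{"dx":0.01,"dy":0.035,"dz":0.0,"yaw":-0.9},{"dx":0.01,"dy":0.035,"dz":0.0,"yaw":-0.9},{"dx":0.0,"dy":0.035,"dz":0.0,"yaw":-0.9},{"dx":0.0,"dy":0.035,"dz":0.0,"yaw":-0.9},{"dx":0.0,"dy":0.035,"dz":0.0,"yaw":-0.9},{"dx":0.0,"dy":0.035,"dz":0.0,"yaw":-0.9},{"dx":0.0,"dy":0.035,"dz":0.0,"yaw":-0.9},{"dx":0.0,"dy":0.035,"dz":0.0,"yaw":-0.9},{"dx":-0.01,"dy":0.035,"dz":0.0,"yaw":0.0},{"dx":-0.01,"dy":0.035,"dz":0.0,"yaw":0.0},{"dx":-0.01,"dy":0.035,"dz":0.0,"yaw":0.0},{"dx":-0.01,"dy":0.035,"dz":0.0,"yaw":0.0},{"dx":0.0,"dy":0.0,"dz":0.0,"yaw":0.0},{"dx":0.0,"dy":0.0,"dz":0.0,"yaw":0.0}]'

```text
t: 3.2
eef_pos: [403.4, 216.5, 263.5]
tcp_rot: [3.141, 0.0, -0.154]
ft_force: [1.1, -0.5, 0.6]
opening: 1.0
grip_force: 0.0
```

```bash
cat > q.py <<'E'
from h import *
c=snap('wrist','w3.png'); w=wpts(c); np.savez('w3.npz',w=w,c=c['color']); print(state()['eef_pos'],state()['tcp_rot'])
z=w[...,2]; b=(w[...,1]>60)&(w[...,1]<400)&(w[...,0]>330)&(w[...,0]<600)
for lo,hi in((5,120),(25,48),(70,120)):
    m=b&(z>lo)&(z<hi); n,l,s,_=cv2.connectedComponentsWithStats(m.astype(np.uint8)); i=1+np.argmax(s[1:,4]); P=w[l==i]
    print(lo,s[i],cv2.minAreaRect(P[:,:2].astype(np.float32)),np.percentile(P[:,2],[5,50,95]))
# lid plane
m=b&(z>40)&(z<70)&(np.abs(w[...,0]-450)<30)&(np.abs(w[...,1]-224)<90); P=w[m]
for _ in range(4):
    A=np.c_[P[:,:2],np.ones(len(P))]; k,*_=np.linalg.lstsq(A,P[:,2],rcond=None); r=P[:,2]-A@k; P=P[np.abs(r)<max(1,2*r.std())]
print('plane',k,len(P),r.std(),'tilt',np.hypot(*k[:2]),np.degrees(np.arctan2(-k[1],-k[0])))
E
python3 q.py
```

```text
[403.58576592 215.9665726  263.4898012 ] [ 3.14115643e+00  1.38341288e-04 -1.55228649e-01]
5 [  175    90   252   146 34900] ((457.3568420410156, 224.65805053710938), (257.2901916503906, 144.070068359375), 80.78994750976562) [44.43185993 53.14851402 64.31679083]
25 [ 176   90  250   49 8334] ((505.0166015625, 216.9110870361328), (257.2474060058594, 47.5286979675293), 80.77611541748047) [41.11606345 45.6552149  47.68188621]
70 [ 243  212  110   13 1389] ((409.2880859375, 232.9112548828125), (97.24729919433594, 10.945783615112305), 81.1927490234375) [91.90783295 95.5551158  97.2897566 ]
plane [-1.44539186e-01  2.40379825e-02  1.13271647e+02] 9804 0.6035738095958876 tilt 0.1465244038103139 -9.442310765518878
```

View pics/w3.png

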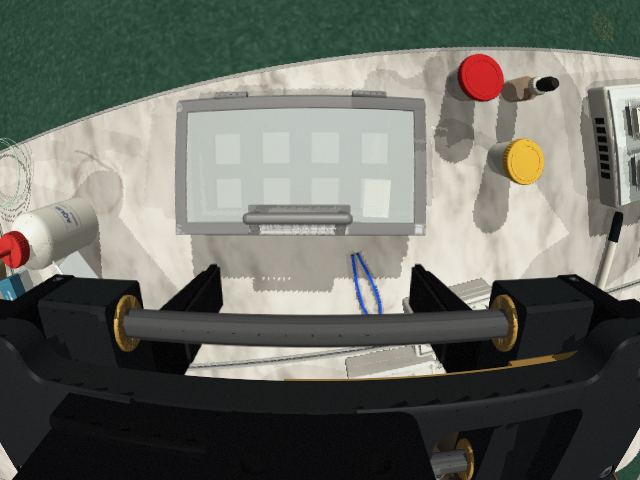

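The lid is tilted 0.147 rad, with the handle bar at (297,217) in the picture. In the world it's at (409,233,91), which matches the hinge geometry. Case yaw is about -9.2°, and a filed block shows at (376,197). I'll turn and come down over the handle.

Emit:
arm_command --deltas '[{"dx":0.001,"dy":0.003,"dz":0.0,"yaw":8.15},{"dx":0.001,"dy":0.003,"dz":0.0,"yaw":8.15},{"dx":0.001,"dy":0.003,"dz":0.0,"yaw":8.15},{"dx":0.001,"dy":0.003,"dz":0.0,"yaw":8.15},{"dx":0.001,"dy":0.003,"dz":0.0,"yaw":8.15},{"dx":0.0007,"dy":0.0019,"dz":0.0,"yaw":8.15},{"dx":0.0,"dy":0.0,"dz":0.0,"yaw":8.15},{"dx":0.0,"dy":0.0,"dz":0.0,"yaw":8.15},{"dx":0.0,"dy":0.0,"dz":0.0,"yaw":8.15},{"dx":0.0,"dy":0.0,"dz":0.0,"yaw":8.15},{"dx":0.0,"dy":0.0,"dz":0.0,"yaw":8.15},{"dx":0.0,"dy":0.0,"dz":-0.0205,"yaw":0.0},{"dx":0.0,"dy":0.0,"dz":-0.0205,"yaw":0.0},{"dx":0.0,"dy":0.0,"dz":-0.0205,"yaw":0.0},{"dx":0.0,"dy":0.0,"dz":-0.0205,"yaw":0.0},{"dx":0.0,"dy":0.0,"dz":-0.0205,"yaw":0.0},{"dx":0.0,"dy":0.0,"dz":-0.0205,"yaw":0.0},{"dx":0.0,"dy":0.0,"dz":-0.0205,"yaw":0.0},{"dx":0.0,"dy":0.0,"dz":-0.0205,"yaw":0.0},{"dx":0.0,"dy":0.0,"dz":0.0,"yaw":0.0}]' --gripper 0.05

```text
t: 5.25
eef_pos: [408.7, 231.9, 97.8]
tcp_rot: [-3.138, 0.002, 1.407]
ft_force: [-0.0, -0.2, 0.7]
opening: 0.521
grip_force: 0.0
```

Emit:
arm_command --deltas '[{"dx":0.0,"dy":0.0,"dz":0.0,"yaw":0.0},{"dx":0.0,"dy":0.0,"dz":0.0,"yaw":0.0},{"dx":0.0,"dy":0.0,"dz":0.0,"yaw":0.0},{"dx":0.0,"dy":0.0,"dz":0.0,"yaw":0.0},{"dx":0.0,"dy":0.0,"dz":0.0,"yaw":0.0}]' --gripper 0.0

```text
t: 5.75
eef_pos: [408.8, 233.6, 100.1]
tcp_rot: [3.141, -0.0, 1.41]
ft_force: [-0.2, 0.2, 0.1]
opening: 0.167
grip_force: 0.0
```

Run:
```python
import numpy as np
# bar path, handle rel hinge, from th0 to 1.75
th=np.linspace(.147,1.75,19); x=-120*np.cos(th)+35*np.sin(th); z=120*np.sin(th)+35*np.cos(th)
u=np.array([.987,-.160])
for a,b in zip(np.diff(x),np.diff(z)): print((u*a).round(1),b.round(1))
```

```text
[ 5.  -0.8] 9.9
[ 5.9 -1. ] 9.4
[ 6.7 -1.1] 8.8
[ 7.4 -1.2] 8.2
[ 8.1 -1.3] 7.5
[ 8.7 -1.4] 6.7
[ 9.3 -1.5] 5.9
[ 9.8 -1.6] 5.1
[10.2 -1.7] 4.2
[10.5 -1.7] 3.2
[10.8 -1.7] 2.3
[10.9 -1.8] 1.3
[11.  -1.8] 0.3
[11.  -1.8] -0.7
[10.9 -1.8] -1.7
[10.7 -1.7] -2.6
[10.4 -1.7] -3.6
[10.  -1.6] -4.5
```

Emit:
arm_command --deltas '[{"dx":0.0,"dy":0.0,"dz":0.0,"yaw":0.0},{"dx":0.0,"dy":0.0,"dz":0.0,"yaw":0.0},{"dx":0.0,"dy":0.0,"dz":0.0,"yaw":0.0},{"dx":0.005,"dy":-0.0008,"dz":0.0099,"yaw":0.0},{"dx":0.0059,"dy":-0.001,"dz":0.0094,"yaw":0.0}]'

```text
t: 6.25
eef_pos: [418.5, 231.9, 118.8]
tcp_rot: [-3.139, 0.001, 1.409]
ft_force: [-4.6, 6.0, -1.2]
opening: 0.103
grip_force: 30.0
```

Gripped (9.8 mm opening on the bar, 30 N). I'll follow the arc.

Emit:
arm_command --deltas '[{"dx":0.0067,"dy":-0.0011,"dz":0.0088,"yaw":0.0},{"dx":0.0074,"dy":-0.0012,"dz":0.0082,"yaw":0.0},{"dx":0.0081,"dy":-0.0013,"dz":0.0075,"yaw":0.0},{"dx":0.0087,"dy":-0.0014,"dz":0.0067,"yaw":0.0},{"dx":0.0093,"dy":-0.0015,"dz":0.0059,"yaw":0.0},{"dx":0.0098,"dy":-0.0016,"dz":0.0051,"yaw":0.0},{"dx":0.0102,"dy":-0.0017,"dz":0.0042,"yaw":0.0},{"dx":0.0105,"dy":-0.0017,"dz":0.0032,"yaw":0.0},{"dx":0.0108,"dy":-0.0017,"dz":0.0023,"yaw":0.0},{"dx":0.0109,"dy":-0.0018,"dz":0.0013,"yaw":0.0},{"dx":0.011,"dy":-0.0018,"dz":0.0003,"yaw":0.0},{"dx":0.011,"dy":-0.0018,"dz":-0.0007,"yaw":0.0},{"dx":0.0109,"dy":-0.0018,"dz":-0.0017,"yaw":0.0},{"dx":0.0107,"dy":-0.0017,"dz":-0.0026,"yaw":0.0},{"dx":0.0104,"dy":-0.0017,"dz":-0.0036,"yaw":0.0},{"dx":0.01,"dy":-0.0016,"dz":-0.0045,"yaw":0.0},{"dx":0.0,"dy":0.0,"dz":0.0,"yaw":0.0},{"dx":0.0,"dy":0.0,"dz":0.0,"yaw":0.0}]'

```text
t: 8.05
eef_pos: [576.4, 206.1, 159.0]
tcp_rot: [3.141, 0.0, 1.409]
ft_force: [0.2, -3.6, -0.4]
opening: 0.11
grip_force: 30.0
```

Emit:
arm_command --deltas '[{"dx":0.0,"dy":0.0,"dz":0.0,"yaw":0.0},{"dx":0.0,"dy":0.0,"dz":0.0,"yaw":0.0},{"dx":0.0,"dy":0.0,"dz":0.0,"yaw":0.0},{"dx":0.0,"dy":0.0,"dz":0.03,"yaw":0.0},{"dx":0.0,"dy":0.0,"dz":0.04,"yaw":0.0},{"dx":0.0,"dy":0.0,"dz":0.04,"yaw":0.0},{"dx":-0.02,"dy":0.0,"dz":0.0,"yaw":-8.0},{"dx":-0.03,"dy":0.0,"dz":0.0,"yaw":-8.0},{"dx":-0.03,"dy":0.0,"dz":0.0,"yaw":-8.0},{"dx":-0.03,"dy":0.0,"dz":0.0,"yaw":-8.0},{"dx":-0.03,"dy":0.0,"dz":0.0,"yaw":-8.0},{"dx":-0.03,"dy":0.0,"dz":0.0,"yaw":-8.0},{"dx":-0.01,"dy":0.0,"dz":0.0,"yaw":-8.0},{"dx":0.0,"dy":0.0,"dz":0.0,"yaw":-8.0},{"dx":0.0,"dy":0.0,"dz":0.0,"yaw":-8.0},{"dx":0.0,"dy":0.0,"dz":0.0,"yaw":-8.0},{"dx":0.0,"dy":0.0,"dz":0.0,"yaw":-8.0},{"dx":0.0,"dy":0.0,"dz":0.0,"yaw":-2.0},{"dx":0.0,"dy":0.0,"dz":0.0,"yaw":0.0}]' --gripper 0.05

```text
t: 9.95
eef_pos: [395.9, 206.5, 269.6]
tcp_rot: [-3.141, -0.0, -0.161]
ft_force: [0.1, 0.1, -0.6]
opening: 0.525
grip_force: 0.0
```

```bash
cat > q2.py <<'E'
from h import *
c=snap('wrist','w4.png'); w=wpts(c); np.savez('w4.npz',w=w,c=c['color']); print(state()['eef_pos'],state()['tcp_rot'],state()['joints'])
z=w[...,2]; b=(w[...,1]>60)&(w[...,1]<400)&(w[...,0]>330)&(w[...,0]<600)
o=np.array([453.3,225.8]); u=np.array([.987,-.160]); v=np.array([.160,.987])
X=(w[...,:2]-o)@u; Y=(w[...,:2]-o)@v
# rim edges: height 33..42
m=b&(z>33)&(z<42)&(np.abs(Y)<140)&(X<62)&(X>-90); P=np.c_[X[m],Y[m]]
print('rim',cv2.minAreaRect(w[m][:,:2].astype(np.float32)),m.sum(),np.percentile(P,[.5,99.5],axis=0))
f=b&(z>18)&(z<29)&(np.abs(Y)<120)&(np.abs(X)<62)
n,l,s,_=cv2.connectedComponentsWithStats(f.astype(np.uint8))
for i in range(1,n):
    if s[i,4]>150: P=w[l==i]; r=cv2.minAreaRect(P[:,:2].astype(np.float32)); print('filed',s[i],r,'case',(np.array(r[0])-o)@u,(np.array(r[0])-o)@v,np.median(P[:,2]))
f=b&(z>0)&(z<8)&(np.abs(Y)<120)&(np.abs(X)<62)
n,l,s,_=cv2.connectedComponentsWithStats(f.astype(np.uint8))
for i in range(1,n):
    if s[i,4]>150: P=w[l==i]; r=cv2.minAreaRect(P[:,:2].astype(np.float32)); print('pocket',s[i],r,'case',(np.array(r[0])-o)@u,(np.array(r[0])-o)@v,np.median(P[:,2]))
m=b&(z>90)&(X>40)&(X<130)&(np.abs(Y)<120); print('lid top',np.nanmax(z[m]),X[m].max() if m.any() else 0)
E
python3 q2.py
```

```text
[395.88416836 206.44522892 269.52960035] [-3.14131889e+00 -3.73562565e-04 -1.59869319e-01] [3.32505242e-01 1.93033777e-01 1.92361308e+00 7.56714887e-05
 1.02448720e+00 2.06313154e+00]
rim ((447.9374694824219, 227.16329956054688), (261.38372802734375, 134.74713134765625), 80.78388977050781) 3057 [[ -72.62397412 -128.96216867]
 [  60.80601315  130.397774  ]]
filed [353 173  27  38 938] ((403.75018310546875, 151.05621337890625), (27.986968994140625, 40.45136260986328), 79.3890609741211) case -36.94666341552735 -81.70008809814453 22.9872425100493
pocket [302 127  27  30 806] ((465.7118835449219, 196.93017578125), (28.99464988708496, 32.593387603759766), 80.9058609008789) case 16.86970093383788 -26.508615136718763 4.592981225733496
pocket [351 127  27  31 802] ((457.12445068359375, 143.1339569091797), (29.09083366394043, 34.26557540893555), 80.87474822998047) case 17.001299719238272 -80.97947242126466 4.5043436762527165
pocket [253 128  27  31 813] ((473.5165100097656, 251.183837890625), (29.74979591369629, 34.111080169677734), 80.15068054199219) case 15.89228131713866 28.28848959960936 4.628381745238983
pocket [205 130  27  30 725] ((482.3780822753906, 305.66510009765625), (30.53639793395996, 33.43052673339844), 78.78176879882812) case 15.921651190185536 83.47934696044919 4.6931707024466505
pocket [207 173  26  30 703] ((432.9246826171875, 313.038330078125), (29.372180938720703, 33.713356018066406), 80.79613494873047) case -34.068571069335945 82.84418100585935 4.663952261652412
pocket [254 173  26  29 739] ((424.07379150390625, 259.37158203125), (28.899490356445312, 32.52683639526367), 80.14673614501953) case -34.217720910644545 28.458958105468735 4.615425037797763
pocket [301 172  28  30 804] ((415.71563720703125, 205.61973571777344), (30.345014572143555, 33.24872589111328), 80.93861389160156) case -33.866923791503915 -25.931418893432628 4.621020279606
lid top 176.4358431178734 127.8409846724445
```

View pics/w4.png

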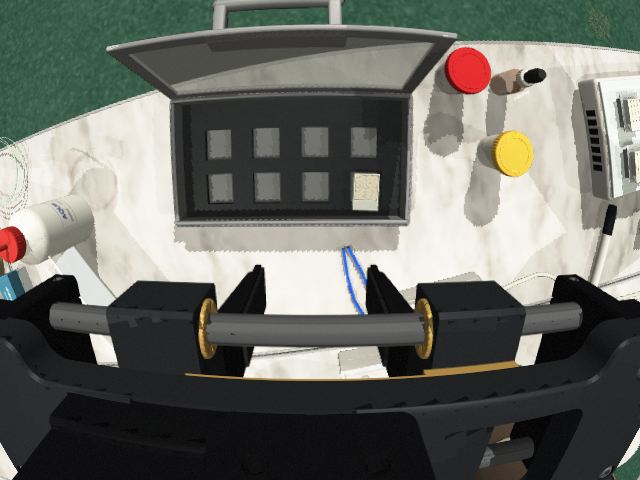

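The lid stays open at about 1.75 rad. One block is filed at (365,190), which is front row y=-81, and the other seven pockets are empty and measured. I'll go and pick the first block, at the back of the plate nearest the case.

Emit:
arm_command --deltas '[{"dx":0.0058,"dy":-0.0345,"dz":-0.008,"yaw":1.15},{"dx":0.0058,"dy":-0.0345,"dz":-0.008,"yaw":1.15},{"dx":0.0058,"dy":-0.0345,"dz":-0.008,"yaw":1.15},{"dx":0.0058,"dy":-0.0345,"dz":-0.008,"yaw":1.15},{"dx":0.0058,"dy":-0.0345,"dz":-0.008,"yaw":1.15},{"dx":0.0058,"dy":-0.0345,"dz":-0.008,"yaw":1.15},{"dx":0.0058,"dy":-0.0345,"dz":-0.008,"yaw":1.15},{"dx":0.0058,"dy":-0.0345,"dz":-0.008,"yaw":1.15},{"dx":0.0058,"dy":-0.0345,"dz":-0.008,"yaw":1.15},{"dx":0.0058,"dy":-0.0345,"dz":-0.008,"yaw":1.15},{"dx":0.0058,"dy":-0.0345,"dz":-0.008,"yaw":1.15},{"dx":0.0058,"dy":-0.0345,"dz":-0.008,"yaw":1.15},{"dx":0,"dy":0,"dz":-0.02,"yaw":0},{"dx":0,"dy":0,"dz":-0.02,"yaw":0},{"dx":0,"dy":0,"dz":-0.02,"yaw":0},{"dx":0,"dy":0,"dz":-0.02,"yaw":0},{"dx":0,"dy":0,"dz":-0.0114,"yaw":0},{"dx":0,"dy":0,"dz":0,"yaw":0},{"dx":0,"dy":0,"dz":0,"yaw":0}]' --gripper 0.045

```text
t: 11.9
eef_pos: [465.8, -207.8, 82.4]
tcp_rot: [3.141, -0.0, 0.08]
ft_force: [0.8, -0.7, 1.0]
opening: 0.473
grip_force: 0.0
```

Emit:
arm_command --deltas '[{"dx":0,"dy":0,"dz":0,"yaw":0},{"dx":0,"dy":0,"dz":0,"yaw":0},{"dx":0,"dy":0,"dz":0,"yaw":0},{"dx":0,"dy":0,"dz":0,"yaw":0},{"dx":0,"dy":0,"dz":0.01,"yaw":0},{"dx":0,"dy":0,"dz":0.02,"yaw":0},{"dx":0,"dy":0,"dz":0.03,"yaw":0},{"dx":0,"dy":0,"dz":0.03,"yaw":0}]' --gripper 0.0

```text
t: 12.7
eef_pos: [465.3, -207.5, 173.4]
tcp_rot: [-3.141, 0.001, 0.08]
ft_force: [0.5, 1.1, -0.3]
opening: 0.29
grip_force: 30.0
```

Held at 27.6 mm. I'll carry it to the pocket at back row y=+27.

Emit:
arm_command --deltas '[{"dx":0.0004,"dy":0.035,"dz":0,"yaw":-1.06},{"dx":0.0004,"dy":0.035,"dz":0,"yaw":-1.06},{"dx":0.0004,"dy":0.035,"dz":0,"yaw":-1.06},{"dx":0.0004,"dy":0.035,"dz":0,"yaw":-1.06},{"dx":0.0004,"dy":0.035,"dz":0,"yaw":-1.06},{"dx":0.0004,"dy":0.035,"dz":0,"yaw":-1.06},{"dx":0.0004,"dy":0.035,"dz":0,"yaw":-1.06},{"dx":0.0004,"dy":0.035,"dz":0,"yaw":-1.06},{"dx":0.0004,"dy":0.035,"dz":0,"yaw":-1.06},{"dx":0.0004,"dy":0.035,"dz":0,"yaw":-1.06},{"dx":0.0004,"dy":0.035,"dz":0,"yaw":-1.06},{"dx":0.0004,"dy":0.035,"dz":0,"yaw":-1.06},{"dx":0.0004,"dy":0.035,"dz":0,"yaw":-1.06},{"dx":0,"dy":0.004,"dz":-0.02,"yaw":0},{"dx":0,"dy":0,"dz":-0.03,"yaw":0},{"dx":0,"dy":0,"dz":-0.03,"yaw":0},{"dx":0,"dy":0,"dz":0,"yaw":0},{"dx":0,"dy":0,"dz":0,"yaw":0}]'

```text
t: 14.5
eef_pos: [471.0, 251.3, 92.7]
tcp_rot: [3.141, 0.0, -0.161]
ft_force: [0.6, 0.3, 0.4]
opening: 0.29
grip_force: 30.0
```

Run:
```python
from h import *
c=snap('wrist'); w=wpts(c); s=state(); print(s['eef_pos'],s['opening'],s['tcp_rot'])
im=cv2.cvtColor(c['color'],cv2.COLOR_RGB2BGR); cv2.imwrite('pics/w5.png',im)
z=w[...,2]-s['eef_pos'][2]; d=w[...,:2]-s['eef_pos'][:2]
a=s['tcp_rot'][2]; u=np.array([np.cos(a),np.sin(a)]); v=np.array([-u[1],u[0]])
X=d@u;Y=d@v; m=(z>-45)&(z<-8)&(np.abs(X)<45)&(np.abs(Y)<13)
print(m.sum(),np.percentile(np.c_[X,Y,z][...] if 0 else np.c_[X[m],Y[m],z[m]],[1,50,99],axis=0).round(1) if m.any() else '')
```

```text
[471.32527687 251.45660673  93.30464884] 0.2884566803294754 [-3.14107669e+00 -1.01713072e-03 -1.60926030e-01]
3601 [[-11.4 -12.7 -19.8]
 [  5.6  -0.1 -13.4]
 [ 19.8  12.8 -11.7]]
```

View pics/w5.png

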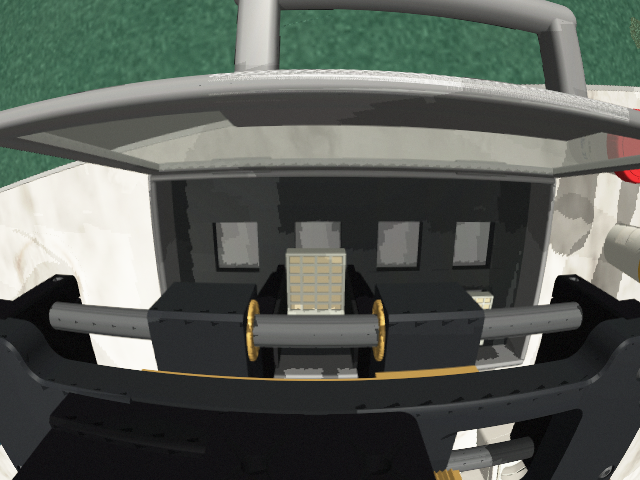

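The block hangs level in the jaws at (315,280), its far edge 19.8 mm ahead as it should be, and the pocket sits under it at (318,235). I'll lower, release and go on to the next block.

Emit:
arm_command --deltas '[{"dx":0,"dy":0,"dz":-0.02,"yaw":0},{"dx":0,"dy":0,"dz":-0.015,"yaw":0},{"dx":0,"dy":0,"dz":-0.01,"yaw":0},{"dx":0,"dy":0,"dz":-0.006,"yaw":0},{"dx":0,"dy":0,"dz":-0.0055,"yaw":0},{"dx":0,"dy":0,"dz":0,"yaw":0},{"dx":0,"dy":0,"dz":0,"yaw":0}]'

```text
t: 15.25
eef_pos: [471.0, 251.4, 35.8]
tcp_rot: [-3.141, -0.0, -0.161]
ft_force: [-0.5, 0.8, -1.1]
opening: 0.292
grip_force: 30.0
```

Emit:
arm_command --deltas '[{"dx":0,"dy":0,"dz":0,"yaw":0},{"dx":0,"dy":0,"dz":0,"yaw":0},{"dx":0,"dy":0,"dz":0,"yaw":0},{"dx":0,"dy":0,"dz":0.02,"yaw":0},{"dx":0,"dy":0,"dz":0.04,"yaw":0},{"dx":0,"dy":0,"dz":0.04,"yaw":0},{"dx":0,"dy":0,"dz":0.0365,"yaw":0},{"dx":0,"dy":0,"dz":0,"yaw":0}]' --gripper 0.042

```text
t: 16.05
eef_pos: [472.3, 252.0, 176.4]
tcp_rot: [-3.138, -0.007, -0.161]
ft_force: [0.9, 0.3, 0.5]
opening: 0.439
grip_force: 0.0
```

```bash
cat > chk.py <<'E'
from h import *
# blocks in the case and on the plate as the wrist camera sees them now
c=snap('wrist'); w=wpts(c); s=state(); z=w[...,2]; print('t',round(s['t'],1),s['eef_pos'].round(1))
o=np.array([452.6,226.8]); u=np.array([.987,-.160]); v=np.array([.160,.987])
X=(w[...,:2]-o)@u; Y=(w[...,:2]-o)@v
def comp(f,lab,case):
    n,l,st,_=cv2.connectedComponentsWithStats(f.astype(np.uint8))
    for i in range(1,n):
        if st[i,4]>150:
            P=w[l==i]; r=cv2.minAreaRect(P[:,:2].astype(np.float32)); q=np.array(r[0])
            A=np.c_[P[:,:2]-P[:,:2].mean(0),np.ones(len(P))]; k=np.linalg.lstsq(A,P[:,2],rcond=None)[0]
            print(lab,(np.array([(q-o)@u,(q-o)@v]) if case else q).round(1),np.round(r[1],1),'ang',round(r[2],1),'z',np.median(P[:,2]).round(1),'tilt',np.hypot(*k[:2]).round(3))
comp((z>17)&(z<45)&(np.abs(Y)<118)&(np.abs(X)<60),'filed',1)
comp((z>64)&(z<80)&(w[...,1]<-130)&(w[...,1]>-420)&(w[...,0]>365),'blk',0)
E
python3 chk.py
```

```text
t 16.1 [471.5 251.6 174.1]
filed [13.7 27.9] [27.9 42. ] ang 80.4 z 23.0 tilt 0.026
filed [-25.9 -82.9] [28.2 21.7] ang 80.8 z 22.6 tilt 0.045
```

Fully home (top z=23.0, level). Second block next: plate front row nearest the case, into pocket (back, -27).

Emit:
arm_command --deltas '[{"dx":-0.00505,"dy":-0.03327,"dz":0,"yaw":0.985},{"dx":-0.00505,"dy":-0.03327,"dz":0,"yaw":0.985},{"dx":-0.00505,"dy":-0.03327,"dz":0,"yaw":0.985},{"dx":-0.00505,"dy":-0.03327,"dz":0,"yaw":0.985},{"dx":-0.00505,"dy":-0.03327,"dz":0,"yaw":0.985},{"dx":-0.00505,"dy":-0.03327,"dz":0,"yaw":0.985},{"dx":-0.00505,"dy":-0.03327,"dz":0,"yaw":0.985},{"dx":-0.00505,"dy":-0.03327,"dz":0,"yaw":0.985},{"dx":-0.00505,"dy":-0.03327,"dz":0,"yaw":0.985},{"dx":-0.00505,"dy":-0.03327,"dz":0,"yaw":0.985},{"dx":-0.00505,"dy":-0.03327,"dz":0,"yaw":0.985},{"dx":-0.00505,"dy":-0.03327,"dz":0,"yaw":0.985},{"dx":-0.00505,"dy":-0.03327,"dz":0,"yaw":0.985},{"dx":-0.00505,"dy":-0.03327,"dz":0,"yaw":0.985},{"dx":0,"dy":0,"dz":0,"yaw":0}]' --gripper 0.045

```text
t: 17.6
eef_pos: [399.5, -217.2, 170.8]
tcp_rot: [-3.141, 0.001, 0.077]
ft_force: [0.4, -0.2, -0.5]
opening: 0.476
grip_force: 0.0
```

```bash
python3 chk.py
```

```text
t 17.6 [ 399.4 -215.5  170.8]
blk [ 471.1 -274.2] [41.2 29. ] ang 6.3 z 70.0 tilt 0.021
blk [ 478.7 -338.8] [41.  29.2] ang 5.1 z 69.9 tilt 0.037
blk [ 406.  -279.7] [41.2 28.3] ang 3.9 z 69.9 tilt 0.028
blk [ 412.8 -345.3] [41.4 29.4] ang 4.5 z 69.8 tilt 0.039
blk [ 400.1 -214.4] [40.9 28.1] ang 3.9 z 70.0 tilt 0.021
```

Emit:
arm_command --deltas '[{"dx":0,"dy":0,"dz":-0.03,"yaw":0},{"dx":0,"dy":0,"dz":-0.03,"yaw":0},{"dx":0,"dy":0,"dz":-0.02,"yaw":0},{"dx":0,"dy":0,"dz":-0.01,"yaw":0},{"dx":0,"dy":0,"dz":0,"yaw":0},{"dx":0,"dy":0,"dz":0,"yaw":0}]'

```text
t: 18.25
eef_pos: [400.3, -214.1, 82.3]
tcp_rot: [3.142, 0.0, 0.08]
ft_force: [0.7, 0.4, 0.4]
opening: 0.476
grip_force: 0.0
```

Emit:
arm_command --deltas '[{"dx":0,"dy":0,"dz":0,"yaw":0},{"dx":0,"dy":0,"dz":0,"yaw":0},{"dx":0,"dy":0,"dz":0,"yaw":0},{"dx":0,"dy":0,"dz":0,"yaw":0},{"dx":0,"dy":0,"dz":0.01,"yaw":0},{"dx":0,"dy":0,"dz":0.02,"yaw":0},{"dx":0,"dy":0,"dz":0.03,"yaw":0},{"dx":0,"dy":0,"dz":0.03,"yaw":0}]' --gripper 0.0

```text
t: 19.05
eef_pos: [399.8, -214.3, 173.5]
tcp_rot: [-3.141, 0.0, 0.08]
ft_force: [0.1, 0.5, -0.1]
opening: 0.292
grip_force: 30.0
```

Emit:
arm_command --deltas '[{"dx":0.00517,"dy":0.03438,"dz":0,"yaw":-1.15},{"dx":0.00517,"dy":0.03438,"dz":0,"yaw":-1.15},{"dx":0.00517,"dy":0.03438,"dz":0,"yaw":-1.15},{"dx":0.00517,"dy":0.03438,"dz":0,"yaw":-1.15},{"dx":0.00517,"dy":0.03438,"dz":0,"yaw":-1.15},{"dx":0.00517,"dy":0.03438,"dz":0,"yaw":-1.15},{"dx":0.00517,"dy":0.03438,"dz":0,"yaw":-1.15},{"dx":0.00517,"dy":0.03438,"dz":0,"yaw":-1.15},{"dx":0.00517,"dy":0.03438,"dz":0,"yaw":-1.15},{"dx":0.00517,"dy":0.03438,"dz":0,"yaw":-1.15},{"dx":0.00517,"dy":0.03438,"dz":0,"yaw":-1.15},{"dx":0.00517,"dy":0.03438,"dz":0,"yaw":-1.15},{"dx":0,"dy":0,"dz":-0.02,"yaw":0},{"dx":0,"dy":0,"dz":-0.03,"yaw":0},{"dx":0,"dy":0,"dz":-0.03,"yaw":0},{"dx":0,"dy":0,"dz":0,"yaw":0}]'

```text
t: 20.65
eef_pos: [460.7, 197.7, 89.9]
tcp_rot: [3.139, 0.005, -0.161]
ft_force: [-0.5, 0.1, 0.1]
opening: 0.291
grip_force: 30.0
```

```bash
cat > held.py <<'E'
from h import *
c=snap('wrist'); w=wpts(c); s=state(); e=s['eef_pos']; z=w[...,2]-e[2]; d=w[...,:2]-e[:2]
a=s['tcp_rot'][2]; u=np.array([np.cos(a),np.sin(a)]); v=np.array([-u[1],u[0]])
X=d@u;Y=d@v; m=(z>-45)&(z<-5)&(np.abs(X)<45)&(np.abs(Y)<13)
print(e.round(1),s['opening'],m.sum(),np.percentile(np.c_[X[m],Y[m],z[m]],[1,50,99],axis=0).round(1).tolist() if m.any() else 'EMPTY')
g=m&(X>5)&(X<18)
if g.any(): A=np.c_[X[g],Y[g],np.ones(g.sum())]; print('tilt',np.linalg.lstsq(A,z[g],rcond=None)[0].round(3))
E
python3 held.py
```

```text
[461.5 197.9  91.6] 0.2912326493270991 3554 [[-11.9, -12.8, -21.3], [4.9, 0.2, -14.5], [18.6, 12.8, -12.8]]
tilt [-1.8000e-02 -5.0000e-03 -1.4373e+01]
```

Emit:
arm_command --deltas '[{"dx":0,"dy":0,"dz":-0.02,"yaw":0},{"dx":0,"dy":0,"dz":-0.015,"yaw":0},{"dx":0,"dy":0,"dz":-0.01,"yaw":0},{"dx":0,"dy":0,"dz":-0.006,"yaw":0},{"dx":0,"dy":0,"dz":-0.0055,"yaw":0},{"dx":0,"dy":0,"dz":0,"yaw":0},{"dx":0,"dy":0,"dz":0,"yaw":0}]'

```text
t: 21.4
eef_pos: [462.3, 198.1, 35.8]
tcp_rot: [-3.142, -0.0, -0.161]
ft_force: [-0.9, 0.1, 0.5]
opening: 0.292
grip_force: 30.0
```

Emit:
arm_command --deltas '[{"dx":0,"dy":0,"dz":0,"yaw":0},{"dx":0,"dy":0,"dz":0,"yaw":0},{"dx":0,"dy":0,"dz":0,"yaw":0},{"dx":0,"dy":0,"dz":0.02,"yaw":0},{"dx":0,"dy":0,"dz":0.04,"yaw":0},{"dx":0,"dy":0,"dz":0.04,"yaw":0},{"dx":0,"dy":0,"dz":0.0365,"yaw":0},{"dx":0,"dy":0,"dz":0,"yaw":0}]' --gripper 0.042

```text
t: 22.2
eef_pos: [463.6, 198.6, 176.2]
tcp_rot: [-3.139, -0.007, -0.161]
ft_force: [0.5, 0.2, -0.4]
opening: 0.441
grip_force: 0.0
```

```bash
python3 chk.py
```

```text
t 22.2 [462.8 198.3 173.9]
filed [13.5 28.1] [28.4 41.4] ang 80.4 z 23.0 tilt 0.026
filed [ 13.3 -25.7] [27.6 40.1] ang 81.4 z 23.0 tilt 0.021
filed [-32.2 -82.6] [28.6 34.6] ang 78.4 z 22.7 tilt 0.036
```

Emit:
arm_command --deltas '[{"dx":0.00064,"dy":-0.03374,"dz":0,"yaw":1.0},{"dx":0.00064,"dy":-0.03374,"dz":0,"yaw":1.0},{"dx":0.00064,"dy":-0.03374,"dz":0,"yaw":1.0},{"dx":0.00064,"dy":-0.03374,"dz":0,"yaw":1.0},{"dx":0.00064,"dy":-0.03374,"dz":0,"yaw":1.0},{"dx":0.00064,"dy":-0.03374,"dz":0,"yaw":1.0},{"dx":0.00064,"dy":-0.03374,"dz":0,"yaw":1.0},{"dx":0.00064,"dy":-0.03374,"dz":0,"yaw":1.0},{"dx":0.00064,"dy":-0.03374,"dz":0,"yaw":1.0},{"dx":0.00064,"dy":-0.03374,"dz":0,"yaw":1.0},{"dx":0.00064,"dy":-0.03374,"dz":0,"yaw":1.0},{"dx":0.00064,"dy":-0.03374,"dz":0,"yaw":1.0},{"dx":0.00064,"dy":-0.03374,"dz":0,"yaw":1.0},{"dx":0.00064,"dy":-0.03374,"dz":0,"yaw":1.0},{"dx":0,"dy":0,"dz":0,"yaw":0}]' --gripper 0.045

```text
t: 23.75
eef_pos: [470.7, -277.3, 170.2]
tcp_rot: [-3.141, 0.001, 0.081]
ft_force: [-0.2, 0.9, 0.4]
opening: 0.477
grip_force: 0.0
```

```bash
python3 chk.py
```

```text
t 23.8 [ 470.4 -275.4  170.2]
blk [ 479.3 -338.9] [41.4 28.3] ang 5.8 z 69.9 tilt 0.029
blk [ 471.4 -274.1] [41.4 28.5] ang 6.5 z 70.1 tilt 0.021
blk [ 421. -279.] [12.1 28. ] ang 4.1 z 69.7 tilt 0.116
```

Emit:
arm_command --deltas '[{"dx":0,"dy":0,"dz":-0.03,"yaw":0},{"dx":0,"dy":0,"dz":-0.03,"yaw":0},{"dx":0,"dy":0,"dz":-0.02,"yaw":0},{"dx":0,"dy":0,"dz":-0.01,"yaw":0},{"dx":0,"dy":0,"dz":0,"yaw":0},{"dx":0,"dy":0,"dz":0,"yaw":0}]'

```text
t: 24.4
eef_pos: [471.3, -274.0, 82.3]
tcp_rot: [3.141, -0.0, 0.084]
ft_force: [0.8, 0.1, -0.0]
opening: 0.477
grip_force: 0.0
```

Emit:
arm_command --deltas '[{"dx":0,"dy":0,"dz":0,"yaw":0},{"dx":0,"dy":0,"dz":0,"yaw":0},{"dx":0,"dy":0,"dz":0,"yaw":0},{"dx":0,"dy":0,"dz":0,"yaw":0},{"dx":0,"dy":0,"dz":0.01,"yaw":0},{"dx":0,"dy":0,"dz":0.02,"yaw":0},{"dx":0,"dy":0,"dz":0.03,"yaw":0},{"dx":0,"dy":0,"dz":0.03,"yaw":0}]' --gripper 0.0

```text
t: 25.2
eef_pos: [470.9, -274.1, 173.4]
tcp_rot: [-3.141, 0.0, 0.083]
ft_force: [-0.4, -0.1, -0.8]
opening: 0.291
grip_force: 30.0
```

Emit:
arm_command --deltas '[{"dx":-0.00416,"dy":0.0343,"dz":0,"yaw":-1.0},{"dx":-0.00416,"dy":0.0343,"dz":0,"yaw":-1.0},{"dx":-0.00416,"dy":0.0343,"dz":0,"yaw":-1.0},{"dx":-0.00416,"dy":0.0343,"dz":0,"yaw":-1.0},{"dx":-0.00416,"dy":0.0343,"dz":0,"yaw":-1.0},{"dx":-0.00416,"dy":0.0343,"dz":0,"yaw":-1.0},{"dx":-0.00416,"dy":0.0343,"dz":0,"yaw":-1.0},{"dx":-0.00416,"dy":0.0343,"dz":0,"yaw":-1.0},{"dx":-0.00416,"dy":0.0343,"dz":0,"yaw":-1.0},{"dx":-0.00416,"dy":0.0343,"dz":0,"yaw":-1.0},{"dx":-0.00416,"dy":0.0343,"dz":0,"yaw":-1.0},{"dx":-0.00416,"dy":0.0343,"dz":0,"yaw":-1.0},{"dx":-0.00416,"dy":0.0343,"dz":0,"yaw":-1.0},{"dx":-0.00416,"dy":0.0343,"dz":0,"yaw":-1.0},{"dx":0,"dy":0,"dz":-0.02,"yaw":0},{"dx":0,"dy":0,"dz":-0.03,"yaw":0},{"dx":0,"dy":0,"dz":-0.03,"yaw":0},{"dx":0,"dy":0,"dz":0,"yaw":0},{"dx":0,"dy":0,"dz":0,"yaw":0}]'

```text
t: 27.1
eef_pos: [413.0, 205.9, 92.6]
tcp_rot: [3.141, 0.001, -0.161]
ft_force: [-0.9, -0.0, -0.8]
opening: 0.291
grip_force: 30.0
```

```bash
python3 held.py
```

```text
[413.3 206.   93.2] 0.28790863715951237 3650 [[-11.3, -12.7, -20.4], [5.9, -0.1, -13.4], [20.2, 12.7, -11.7]]
tilt [ 4.0000e-03 -4.0000e-03 -1.3451e+01]
```

Emit:
arm_command --deltas '[{"dx":0,"dy":0,"dz":-0.02,"yaw":0},{"dx":0,"dy":0,"dz":-0.015,"yaw":0},{"dx":0,"dy":0,"dz":-0.01,"yaw":0},{"dx":0,"dy":0,"dz":-0.006,"yaw":0},{"dx":0,"dy":0,"dz":-0.0055,"yaw":0},{"dx":0,"dy":0,"dz":0,"yaw":0},{"dx":0,"dy":0,"dz":0,"yaw":0}]'

```text
t: 27.85
eef_pos: [413.0, 206.0, 35.8]
tcp_rot: [-3.141, -0.0, -0.161]
ft_force: [-0.7, 1.0, -0.3]
opening: 0.288
grip_force: 30.0
```

Emit:
arm_command --deltas '[{"dx":0,"dy":0,"dz":0,"yaw":0},{"dx":0,"dy":0,"dz":0,"yaw":0},{"dx":0,"dy":0,"dz":0,"yaw":0},{"dx":0,"dy":0,"dz":0.02,"yaw":0},{"dx":0,"dy":0,"dz":0.04,"yaw":0},{"dx":0,"dy":0,"dz":0.04,"yaw":0},{"dx":0,"dy":0,"dz":0.0365,"yaw":0},{"dx":0,"dy":0,"dz":0,"yaw":0}]' --gripper 0.042

```text
t: 28.65
eef_pos: [414.3, 206.5, 175.9]
tcp_rot: [-3.138, -0.007, -0.161]
ft_force: [0.6, 0.8, -0.8]
opening: 0.443
grip_force: 0.0
```

```bash
python3 chk.py
```

```text
t 28.7 [413.5 206.2 173.8]
filed [13.7 27.9] [28.7 40.3] ang 79.9 z 23.1 tilt 0.02
filed [ 12.8 -26. ] [28.1 40.7] ang 80.6 z 23.0 tilt 0.012
filed [-35.3 -25.6] [27.9 41. ] ang 81.3 z 23.0 tilt 0.021
filed [-36.4 -82.5] [28.6 41.4] ang 79.0 z 23.0 tilt 0.021
```

Emit:
arm_command --deltas '[{"dx":0.002,"dy":-0.03469,"dz":0,"yaw":1.0},{"dx":0.002,"dy":-0.03469,"dz":0,"yaw":1.0},{"dx":0.002,"dy":-0.03469,"dz":0,"yaw":1.0},{"dx":0.002,"dy":-0.03469,"dz":0,"yaw":1.0},{"dx":0.002,"dy":-0.03469,"dz":0,"yaw":1.0},{"dx":0.002,"dy":-0.03469,"dz":0,"yaw":1.0},{"dx":0.002,"dy":-0.03469,"dz":0,"yaw":1.0},{"dx":-0.003,"dy":-0.03469,"dz":0,"yaw":1.0},{"dx":-0.003,"dy":-0.03469,"dz":0,"yaw":1.0},{"dx":-0.003,"dy":-0.03469,"dz":0,"yaw":1.0},{"dx":-0.003,"dy":-0.03469,"dz":0,"yaw":1.0},{"dx":-0.003,"dy":-0.03469,"dz":0,"yaw":1.0},{"dx":-0.003,"dy":-0.03469,"dz":0,"yaw":1.0},{"dx":-0.003,"dy":-0.03469,"dz":0,"yaw":1.0},{"dx":0,"dy":0,"dz":0,"yaw":0}]' --gripper 0.045

```text
t: 30.2
eef_pos: [405.3, -282.8, 170.4]
tcp_rot: [-3.141, 0.001, 0.081]
ft_force: [0.3, 0.4, -0.4]
opening: 0.472
grip_force: 0.0
```

```bash
python3 chk.py
```

```text
t 30.2 [ 405.1 -280.9  170.3]
blk [ 479.  -338.8] [41.  28.8] ang 4.9 z 70.0 tilt 0.022
blk [ 413.  -345.5] [41.3 28.2] ang 5.2 z 69.9 tilt 0.03
blk [ 406.2 -279.7] [40.9 28.4] ang 4.2 z 70.0 tilt 0.022
```

Emit:
arm_command --deltas '[{"dx":0,"dy":0,"dz":-0.03,"yaw":0},{"dx":0,"dy":0,"dz":-0.03,"yaw":0},{"dx":0,"dy":0,"dz":-0.02,"yaw":0},{"dx":0,"dy":0,"dz":-0.01,"yaw":0},{"dx":0,"dy":0,"dz":0,"yaw":0},{"dx":0,"dy":0,"dz":0,"yaw":0}]'

```text
t: 30.85
eef_pos: [406.0, -279.4, 82.3]
tcp_rot: [3.142, 0.0, 0.084]
ft_force: [0.9, 1.5, 0.1]
opening: 0.47
grip_force: 0.0
```

Emit:
arm_command --deltas '[{"dx":0,"dy":0,"dz":0,"yaw":0},{"dx":0,"dy":0,"dz":0,"yaw":0},{"dx":0,"dy":0,"dz":0,"yaw":0},{"dx":0,"dy":0,"dz":0,"yaw":0},{"dx":0,"dy":0,"dz":0.01,"yaw":0},{"dx":0,"dy":0,"dz":0.02,"yaw":0},{"dx":0,"dy":0,"dz":0.03,"yaw":0},{"dx":0,"dy":0,"dz":0.03,"yaw":0}]' --gripper 0.0

```text
t: 31.65
eef_pos: [405.6, -279.5, 173.4]
tcp_rot: [-3.141, 0.0, 0.083]
ft_force: [-0.6, 0.3, -0.0]
opening: 0.292
grip_force: 30.0
```

Emit:
arm_command --deltas '[{"dx":0.003,"dy":0.03595,"dz":0,"yaw":-1.0},{"dx":0.003,"dy":0.03595,"dz":0,"yaw":-1.0},{"dx":0.003,"dy":0.03595,"dz":0,"yaw":-1.0},{"dx":0.003,"dy":0.03595,"dz":0,"yaw":-1.0},{"dx":0.003,"dy":0.03595,"dz":0,"yaw":-1.0},{"dx":0.003,"dy":0.03595,"dz":0,"yaw":-1.0},{"dx":0.003,"dy":0.03595,"dz":0,"yaw":-1.0},{"dx":0.003,"dy":0.03595,"dz":0,"yaw":-1.0},{"dx":-0.0012,"dy":0.03595,"dz":0,"yaw":-1.0},{"dx":-0.0012,"dy":0.03595,"dz":0,"yaw":-1.0},{"dx":-0.0012,"dy":0.03595,"dz":0,"yaw":-1.0},{"dx":-0.0012,"dy":0.03595,"dz":0,"yaw":-1.0},{"dx":-0.0012,"dy":0.03595,"dz":0,"yaw":-1.0},{"dx":-0.0012,"dy":0.03595,"dz":0,"yaw":-1.0},{"dx":-0.0012,"dy":0.03595,"dz":0,"yaw":0},{"dx":0,"dy":0,"dz":-0.02,"yaw":0},{"dx":0,"dy":0,"dz":-0.03,"yaw":0},{"dx":0,"dy":0,"dz":-0.03,"yaw":0},{"dx":0,"dy":0,"dz":0,"yaw":0},{"dx":0,"dy":0,"dz":0,"yaw":0}]'

```text
t: 33.65
eef_pos: [421.6, 259.5, 92.7]
tcp_rot: [3.141, 0.0, -0.161]
ft_force: [-0.8, 0.0, -0.5]
opening: 0.291
grip_force: 30.0
```

```bash
python3 held.py
```

```text
[422.  259.7  93.2] 0.2898420376686959 3600 [[-11.4, -12.7, -20.2], [5.7, -0.1, -13.4], [19.7, 12.7, -11.7]]
tilt [ 7.0000e-03 -4.0000e-03 -1.3482e+01]
```

Emit:
arm_command --deltas '[{"dx":0,"dy":0,"dz":-0.02,"yaw":0},{"dx":0,"dy":0,"dz":-0.015,"yaw":0},{"dx":0,"dy":0,"dz":-0.01,"yaw":0},{"dx":0,"dy":0,"dz":-0.006,"yaw":0},{"dx":0,"dy":0,"dz":-0.0055,"yaw":0},{"dx":0,"dy":0,"dz":0,"yaw":0},{"dx":0,"dy":0,"dz":0,"yaw":0}]'

```text
t: 34.4
eef_pos: [421.7, 259.6, 35.8]
tcp_rot: [-3.141, -0.0, -0.161]
ft_force: [-0.0, -0.2, -1.0]
opening: 0.291
grip_force: 30.0
```

Emit:
arm_command --deltas '[{"dx":0,"dy":0,"dz":0,"yaw":0},{"dx":0,"dy":0,"dz":0,"yaw":0},{"dx":0,"dy":0,"dz":0,"yaw":0},{"dx":0,"dy":0,"dz":0.02,"yaw":0},{"dx":0,"dy":0,"dz":0.04,"yaw":0},{"dx":0,"dy":0,"dz":0.04,"yaw":0},{"dx":0,"dy":0,"dz":0.0365,"yaw":0},{"dx":0,"dy":0,"dz":0,"yaw":0}]' --gripper 0.042

```text
t: 35.2
eef_pos: [422.9, 260.2, 176.1]
tcp_rot: [-3.138, -0.006, -0.161]
ft_force: [0.5, 0.5, -0.4]
opening: 0.442
grip_force: 0.0
```

```bash
python3 chk.py
```

```text
t 35.2 [422.1 259.8 173.8]
filed [13.8 28.1] [28.6 40. ] ang 80.8 z 23.1 tilt 0.013
filed [ 13.2 -26. ] [29.  41.3] ang 81.3 z 22.9 tilt 0.019
filed [-36.4  28.1] [27.9 41.8] ang 80.5 z 23.0 tilt 0.026
filed [-35.2 -25.8] [28.9 39.9] ang 80.3 z 23.0 tilt 0.024
filed [-35.9 -82.3] [28.9 41.3] ang 78.0 z 22.9 tilt 0.029
```

Emit:
arm_command --deltas '[{"dx":0.00338,"dy":-0.0352,"dz":0,"yaw":0.835},{"dx":0.00338,"dy":-0.0352,"dz":0,"yaw":0.835},{"dx":0.00338,"dy":-0.0352,"dz":0,"yaw":0.835},{"dx":0.00338,"dy":-0.0352,"dz":0,"yaw":0.835},{"dx":0.00338,"dy":-0.0352,"dz":0,"yaw":0.835},{"dx":0.00338,"dy":-0.0352,"dz":0,"yaw":0.835},{"dx":0.00338,"dy":-0.0352,"dz":0,"yaw":0.835},{"dx":0.00338,"dy":-0.0352,"dz":0,"yaw":0.835},{"dx":0.00338,"dy":-0.0352,"dz":0,"yaw":0.835},{"dx":0.00338,"dy":-0.0352,"dz":0,"yaw":0.835},{"dx":0.00338,"dy":-0.0352,"dz":0,"yaw":0.835},{"dx":0.00338,"dy":-0.0352,"dz":0,"yaw":0.835},{"dx":0.00338,"dy":-0.0352,"dz":0,"yaw":0.835},{"dx":0.00338,"dy":-0.0352,"dz":0,"yaw":0.835},{"dx":0.00338,"dy":-0.0352,"dz":0,"yaw":0.835},{"dx":0.00338,"dy":-0.0352,"dz":0,"yaw":0.835},{"dx":0.00338,"dy":-0.0352,"dz":0,"yaw":0.835},{"dx":0,"dy":0,"dz":0,"yaw":0}]' --gripper 0.045

```text
t: 37.05
eef_pos: [478.6, -342.1, 169.9]
tcp_rot: [-3.141, 0.001, 0.084]
ft_force: [0.3, -0.1, -0.7]
opening: 0.474
grip_force: 0.0
```

```bash
python3 chk.py
```

```text
t 37.1 [ 478.2 -340.   169.9]
blk [ 479.5 -338.7] [40.5 28.4] ang 5.4 z 70.0 tilt 0.024
blk [ 428.3 -344.2] [11.5 27.8] ang 3.6 z 69.5 tilt 0.174
```

Emit:
arm_command --deltas '[{"dx":0,"dy":0,"dz":-0.03,"yaw":0},{"dx":0,"dy":0,"dz":-0.03,"yaw":0},{"dx":0,"dy":0,"dz":-0.02,"yaw":0},{"dx":0,"dy":0,"dz":-0.01,"yaw":0},{"dx":0,"dy":0,"dz":0,"yaw":0},{"dx":0,"dy":0,"dz":0,"yaw":0}]'

```text
t: 37.7
eef_pos: [479.1, -338.6, 82.4]
tcp_rot: [3.141, -0.0, 0.087]
ft_force: [-0.4, -0.3, 0.4]
opening: 0.471
grip_force: 0.0
```

Emit:
arm_command --deltas '[{"dx":0,"dy":0,"dz":0,"yaw":0},{"dx":0,"dy":0,"dz":0,"yaw":0},{"dx":0,"dy":0,"dz":0,"yaw":0},{"dx":0,"dy":0,"dz":0,"yaw":0},{"dx":0,"dy":0,"dz":0.01,"yaw":0},{"dx":0,"dy":0,"dz":0.02,"yaw":0},{"dx":0,"dy":0,"dz":0.03,"yaw":0},{"dx":0,"dy":0,"dz":0.03,"yaw":0}]' --gripper 0.0

```text
t: 38.5
eef_pos: [478.7, -338.7, 173.3]
tcp_rot: [-3.141, 0.001, 0.087]
ft_force: [-0.6, 0.4, 1.1]
opening: 0.292
grip_force: 30.0
```

Emit:
arm_command --deltas '[{"dx":-0.00181,"dy":0.03454,"dz":0,"yaw":-1.014},{"dx":-0.00181,"dy":0.03454,"dz":0,"yaw":-1.014},{"dx":-0.00181,"dy":0.03454,"dz":0,"yaw":-1.014},{"dx":-0.00181,"dy":0.03454,"dz":0,"yaw":-1.014},{"dx":-0.00181,"dy":0.03454,"dz":0,"yaw":-1.014},{"dx":-0.00181,"dy":0.03454,"dz":0,"yaw":-1.014},{"dx":-0.00181,"dy":0.03454,"dz":0,"yaw":-1.014},{"dx":-0.00181,"dy":0.03454,"dz":0,"yaw":-1.014},{"dx":-0.00181,"dy":0.03454,"dz":0,"yaw":-1.014},{"dx":-0.00181,"dy":0.03454,"dz":0,"yaw":-1.014},{"dx":-0.00181,"dy":0.03454,"dz":0,"yaw":-1.014},{"dx":-0.00181,"dy":0.03454,"dz":0,"yaw":-1.014},{"dx":-0.00181,"dy":0.03454,"dz":0,"yaw":-1.014},{"dx":-0.00181,"dy":0.03454,"dz":0,"yaw":-1.014},{"dx":0,"dy":0,"dz":-0.02,"yaw":0},{"dx":0,"dy":0,"dz":-0.03,"yaw":0},{"dx":0,"dy":0,"dz":-0.03,"yaw":0},{"dx":0,"dy":0,"dz":0,"yaw":0},{"dx":0,"dy":0,"dz":0,"yaw":0}]'

```text
t: 40.4
eef_pos: [453.7, 144.7, 92.6]
tcp_rot: [3.141, 0.001, -0.161]
ft_force: [-0.1, 0.8, 0.1]
opening: 0.293
grip_force: 30.0
```

```bash
python3 held.py
```

```text
[454.1 144.7  93.2] 0.2896859015391092 3594 [[-11.4, -12.7, -20.3], [5.6, -0.0, -13.4], [19.7, 12.7, -11.7]]
tilt [ 5.0000e-03 -6.0000e-03 -1.3498e+01]
```

Emit:
arm_command --deltas '[{"dx":0,"dy":0,"dz":-0.02,"yaw":0},{"dx":0,"dy":0,"dz":-0.015,"yaw":0},{"dx":0,"dy":0,"dz":-0.01,"yaw":0},{"dx":0,"dy":0,"dz":-0.006,"yaw":0},{"dx":0,"dy":0,"dz":-0.0055,"yaw":0},{"dx":0,"dy":0,"dz":0,"yaw":0},{"dx":0,"dy":0,"dz":0,"yaw":0}]'

```text
t: 41.15
eef_pos: [453.8, 144.7, 35.8]
tcp_rot: [-3.142, -0.0, -0.161]
ft_force: [0.3, 0.5, -0.1]
opening: 0.285
grip_force: 30.0
```

Emit:
arm_command --deltas '[{"dx":0,"dy":0,"dz":0,"yaw":0},{"dx":0,"dy":0,"dz":0,"yaw":0},{"dx":0,"dy":0,"dz":0,"yaw":0},{"dx":0,"dy":0,"dz":0.02,"yaw":0},{"dx":0,"dy":0,"dz":0.04,"yaw":0},{"dx":0,"dy":0,"dz":0.04,"yaw":0},{"dx":0,"dy":0,"dz":0.0365,"yaw":0},{"dx":0,"dy":0,"dz":0,"yaw":0}]' --gripper 0.042

```text
t: 41.95
eef_pos: [455.1, 145.0, 176.0]
tcp_rot: [-3.139, -0.007, -0.161]
ft_force: [-0.0, 0.4, -0.2]
opening: 0.441
grip_force: 0.0
```

```bash
python3 chk.py
```

```text
t 42.0 [454.2 144.8 173.8]
filed [14.  27.4] [28.3 41.3] ang 80.9 z 23.1 tilt 0.04
filed [ 13.6 -31.5] [28.2 40.5] ang 80.9 z 23.1 tilt 0.022
filed [ 14.1 -79.9] [28.2 41.2] ang 80.6 z 23.0 tilt 0.039
filed [-25.4  28.3] [28.8 20.7] ang 78.8 z 22.9 tilt 0.045
filed [-29.  -25.8] [27.7 28.8] ang 80.8 z 22.9 tilt 0.056
filed [-36.2 -82.8] [27.7 41.1] ang 79.5 z 23.0 tilt 0.027
```

Emit:
arm_command --deltas '[{"dx":-0.0029,"dy":-0.035,"dz":0,"yaw":1.0},{"dx":-0.0029,"dy":-0.035,"dz":0,"yaw":1.0},{"dx":-0.0029,"dy":-0.035,"dz":0,"yaw":1.0},{"dx":-0.0029,"dy":-0.035,"dz":0,"yaw":1.0},{"dx":-0.0029,"dy":-0.035,"dz":0,"yaw":1.0},{"dx":-0.0029,"dy":-0.035,"dz":0,"yaw":1.0},{"dx":-0.0029,"dy":-0.035,"dz":0,"yaw":1.0},{"dx":-0.0029,"dy":-0.035,"dz":0,"yaw":1.0},{"dx":-0.0029,"dy":-0.035,"dz":0,"yaw":1.0},{"dx":-0.0029,"dy":-0.035,"dz":0,"yaw":1.0},{"dx":-0.0029,"dy":-0.035,"dz":0,"yaw":1.0},{"dx":-0.0029,"dy":-0.035,"dz":0,"yaw":1.0},{"dx":-0.0029,"dy":-0.035,"dz":0,"yaw":1.0},{"dx":-0.0029,"dy":-0.035,"dz":0,"yaw":1.0},{"dx":0,"dy":0,"dz":0,"yaw":0}]' --gripper 0.045

```text
t: 43.5
eef_pos: [412.3, -348.4, 170.2]
tcp_rot: [-3.141, 0.001, 0.081]
ft_force: [0.3, 0.8, -0.4]
opening: 0.476
grip_force: 0.0
```

```bash
python3 chk.py
```

```text
t 43.5 [ 412.2 -346.4  170.2]
blk [ 413.3 -345.2] [40.6 28. ] ang 5.1 z 70.0 tilt 0.024
```

Five are filed. One got nudged 4.5 mm within its pocket, still within limits and level. Now the last one, to (front, +81).

Emit:
arm_command --deltas '[{"dx":0,"dy":0,"dz":-0.03,"yaw":0},{"dx":0,"dy":0,"dz":-0.03,"yaw":0},{"dx":0,"dy":0,"dz":-0.02,"yaw":0},{"dx":0,"dy":0,"dz":-0.01,"yaw":0},{"dx":0,"dy":0,"dz":0,"yaw":0},{"dx":0,"dy":0,"dz":0,"yaw":0}]'

```text
t: 44.15
eef_pos: [413.2, -345.0, 82.3]
tcp_rot: [3.141, -0.0, 0.084]
ft_force: [0.4, 0.6, 0.4]
opening: 0.477
grip_force: 0.0
```

Emit:
arm_command --deltas '[{"dx":0,"dy":0,"dz":0,"yaw":0},{"dx":0,"dy":0,"dz":0,"yaw":0},{"dx":0,"dy":0,"dz":0,"yaw":0},{"dx":0,"dy":0,"dz":0,"yaw":0},{"dx":0,"dy":0,"dz":0.01,"yaw":0},{"dx":0,"dy":0,"dz":0.02,"yaw":0},{"dx":0,"dy":0,"dz":0.03,"yaw":0},{"dx":0,"dy":0,"dz":0.03,"yaw":0}]' --gripper 0.0

```text
t: 44.95
eef_pos: [412.8, -345.1, 173.4]
tcp_rot: [-3.141, 0.0, 0.083]
ft_force: [0.6, -0.3, -0.5]
opening: 0.289
grip_force: 30.0
```

Emit:
arm_command --deltas '[{"dx":0.003,"dy":0.03657,"dz":0,"yaw":-1.0},{"dx":0.003,"dy":0.03657,"dz":0,"yaw":-1.0},{"dx":0.003,"dy":0.03657,"dz":0,"yaw":-1.0},{"dx":0.003,"dy":0.03657,"dz":0,"yaw":-1.0},{"dx":0.003,"dy":0.03657,"dz":0,"yaw":-1.0},{"dx":0.003,"dy":0.03657,"dz":0,"yaw":-1.0},{"dx":0.003,"dy":0.03657,"dz":0,"yaw":-1.0},{"dx":0.003,"dy":0.03657,"dz":0,"yaw":-1.0},{"dx":0.003,"dy":0.03657,"dz":0,"yaw":-1.0},{"dx":-0.0011,"dy":0.03657,"dz":0,"yaw":-1.0},{"dx":-0.0011,"dy":0.03657,"dz":0,"yaw":-1.0},{"dx":-0.0011,"dy":0.03657,"dz":0,"yaw":-1.0},{"dx":-0.0011,"dy":0.03657,"dz":0,"yaw":-1.0},{"dx":-0.0011,"dy":0.03657,"dz":0,"yaw":-1.0},{"dx":-0.0011,"dy":0.03657,"dz":0,"yaw":0},{"dx":-0.0011,"dy":0.03657,"dz":0,"yaw":0},{"dx":-0.0011,"dy":0.03657,"dz":0,"yaw":0},{"dx":-0.0011,"dy":0.03657,"dz":0,"yaw":0},{"dx":0,"dy":0,"dz":0,"yaw":0}]'

```text
t: 46.85
eef_pos: [429.8, 316.2, 172.5]
tcp_rot: [-3.141, -0.001, -0.158]
ft_force: [0.8, 0.3, -0.7]
opening: 0.29
grip_force: 30.0
```

```bash
python3 held.py; python3 chk.py
```

```text
[429.6 314.4 172.3] 0.2918593968866151 3448 [[-11.2, -11.6, -19.3], [6.0, 0.5, -12.6], [19.9, 12.7, -8.7]]
tilt [-2.0000e-03 -2.1000e-02 -1.2556e+01]
t 47.0 [429.6 313.3 172.2]
filed [13.7 28.1] [28.5 41.5] ang 81.5 z 23.0 tilt 0.02
filed [ 13.5 -30.8] [29.2 40.7] ang 81.2 z 22.9 tilt 0.029
filed [ 13.7 -79.6] [29.8 40.8] ang 80.1 z 22.8 tilt 0.048
filed [-35.8  28.3] [28.5 40.8] ang 81.2 z 22.9 tilt 0.024
filed [-35.8 -25.5] [28.8 41.9] ang 81.3 z 22.8 tilt 0.032
filed [-35.9 -82.4] [29.5 41.1] ang 79.4 z 22.8 tilt 0.042
```

Emit:
arm_command --deltas '[{"dx":0,"dy":0,"dz":-0.03,"yaw":0},{"dx":0,"dy":0,"dz":-0.03,"yaw":0},{"dx":0,"dy":0,"dz":-0.02,"yaw":0},{"dx":0,"dy":0,"dz":-0.02,"yaw":0},{"dx":0,"dy":0,"dz":-0.015,"yaw":0},{"dx":0,"dy":0,"dz":-0.01,"yaw":0},{"dx":0,"dy":0,"dz":-0.006,"yaw":0},{"dx":0,"dy":0,"dz":-0.0055,"yaw":0},{"dx":0,"dy":0,"dz":0,"yaw":0},{"dx":0,"dy":0,"dz":0,"yaw":0}]'

```text
t: 47.95
eef_pos: [430.3, 312.9, 35.8]
tcp_rot: [-3.141, -0.0, -0.161]
ft_force: [0.2, -0.7, -0.7]
opening: 0.291
grip_force: 30.0
```

Emit:
arm_command --deltas '[{"dx":0,"dy":0,"dz":0,"yaw":0},{"dx":0,"dy":0,"dz":0,"yaw":0},{"dx":0,"dy":0,"dz":0,"yaw":0},{"dx":0,"dy":0,"dz":0.02,"yaw":0},{"dx":0,"dy":0,"dz":0.04,"yaw":0},{"dx":0,"dy":0,"dz":0.04,"yaw":0},{"dx":0,"dy":0,"dz":0.0365,"yaw":0},{"dx":-0.01,"dy":-0.02,"dz":0.04,"yaw":0},{"dx":-0.01,"dy":-0.02,"dz":0.04,"yaw":0},{"dx":0,"dy":-0.03,"dz":0.02,"yaw":0},{"dx":0,"dy":-0.03,"dz":0,"yaw":0},{"dx":0,"dy":0,"dz":0,"yaw":0},{"dx":0,"dy":0,"dz":0,"yaw":0}]' --gripper 0.036

```text
t: 49.25
eef_pos: [410.1, 212.7, 272.2]
tcp_rot: [-3.141, -0.0, -0.162]
ft_force: [-0.5, -0.0, -0.4]
opening: 0.378
grip_force: 0.0
```

```bash
cat >> chk.py <<'E'
cv2.imwrite('pics/w9.png',cv2.cvtColor(c['color'],cv2.COLOR_RGB2BGR))
E
python3 chk.py
```

```text
t 49.3 [410.1 213.2 272. ]
filed [13.7 28. ] [28.1 40.4] ang 81.5 z 23.1 tilt 0.024
filed [ 13.5 -31.4] [26.8 40.3] ang 80.7 z 23.1 tilt 0.015
filed [ 13.5 -79.7] [28.1 40.1] ang 80.2 z 23.0 tilt 0.016
filed [-36.4  82.5] [29.3 42. ] ang 80.4 z 23.0 tilt 0.032
filed [-36.4  28.1] [28.7 40.6] ang 80.4 z 23.0 tilt 0.028
filed [-35.2 -25.7] [28.3 40.3] ang 81.0 z 23.1 tilt 0.012
filed [-35.9 -82.4] [29.2 40.6] ang 79.2 z 22.9 tilt 0.03
```

View pics/w9.png

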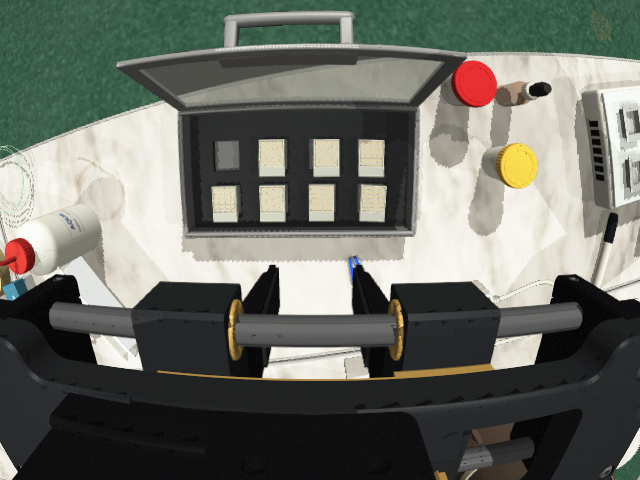

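All seven blocks sit level and home with label strips to the front (bottom of the picture); the back-left pocket at (227,155) stays empty. Now I'll measure the open lid's handle.

Run:
```python
from h import *
c=snap('wrist'); w=wpts(c); z=w[...,2]
o=np.array([452.6,226.8]); u=np.array([.987,-.160]); v=np.array([.160,.987])
X=(w[...,:2]-o)@u; Y=(w[...,:2]-o)@v
b=(X>60)&(X<170)&(z>60)&(np.abs(Y)<35)&(z<200)
P=np.c_[X[b],Y[b],z[b]]
rows=np.where(b)[0]
for r in range(rows.min(),rows.max()+1,4):
    k=b[r]; print(r,k.sum(),X[r][k].mean().round(1),Y[r][k].mean().round(1),z[r][k].mean().round(1))
```

```text
11 65 129.3 -11.8 154.8
15 97 125.9 -0.2 156.1
19 97 122.9 -0.2 155.5
23 95 120.5 -0.1 153.0
27 0 nan nan nan
31 0 nan nan nan
35 0 nan nan nan
39 0 nan nan nan
43 65 98.6 -13.1 173.7
47 104 95.9 -0.0 174.4
51 104 93.8 0.1 171.4
55 101 92.5 0.6 164.9
59 99 91.2 0.1 157.2
63 95 89.7 -0.1 150.1
67 92 88.9 0.3 139.1
71 90 87.3 0.1 130.7
75 88 85.5 -0.1 122.3
79 84 83.9 0.3 112.2
83 82 82.0 0.3 102.1
87 80 80.0 0.0 91.7
91 76 77.8 -0.1 80.6
95 75 75.5 0.0 68.7<stdin>:9: RuntimeWarning: Mean of empty slice.
  ret = ret.dtype.type(ret / rcount)
```

Lid is at 1.747 rad and the bar at (575.5, 207, 150.5), unchanged. I'll regrip it from above, set slightly to the rear to clear the lid edge.

Emit:
arm_command --deltas '[{"dx":0.01553,"dy":-0.00067,"dz":0,"yaw":8.18},{"dx":0.01553,"dy":-0.00067,"dz":0,"yaw":8.18},{"dx":0.01553,"dy":-0.00067,"dz":0,"yaw":8.18},{"dx":0.01553,"dy":-0.00067,"dz":0,"yaw":8.18},{"dx":0.01553,"dy":-0.00067,"dz":0,"yaw":8.18},{"dx":0.01553,"dy":-0.00067,"dz":0,"yaw":8.18},{"dx":0.01553,"dy":-0.00067,"dz":0,"yaw":8.18},{"dx":0.01553,"dy":-0.00067,"dz":0,"yaw":8.18},{"dx":0.01553,"dy":-0.00067,"dz":0,"yaw":8.18},{"dx":0.01553,"dy":-0.00067,"dz":0,"yaw":8.18},{"dx":0.01553,"dy":-0.00067,"dz":0,"yaw":8.18},{"dx":0,"dy":0,"dz":0,"yaw":0},{"dx":0,"dy":0,"dz":-0.03,"yaw":0},{"dx":0,"dy":0,"dz":-0.03,"yaw":0},{"dx":0,"dy":0,"dz":-0.03,"yaw":0},{"dx":0,"dy":0,"dz":-0.0226,"yaw":0},{"dx":0,"dy":0,"dz":0,"yaw":0}]' --gripper 0.034

```text
t: 51.05
eef_pos: [578.9, 205.9, 156.3]
tcp_rot: [-3.136, 0.002, 1.406]
ft_force: [-0.5, -0.2, 0.9]
opening: 0.357
grip_force: 0.0
```

Emit:
arm_command --deltas '[{"dx":0,"dy":0,"dz":0,"yaw":0},{"dx":0,"dy":0,"dz":0,"yaw":0},{"dx":0,"dy":0,"dz":0,"yaw":0},{"dx":0,"dy":0,"dz":0,"yaw":0},{"dx":0,"dy":0,"dz":0,"yaw":0},{"dx":0,"dy":0,"dz":0,"yaw":0},{"dx":0,"dy":0,"dz":0,"yaw":0}]' --gripper 0.0

```text
t: 51.75
eef_pos: [581.3, 205.6, 159.8]
tcp_rot: [3.14, -0.0, 1.409]
ft_force: [0.2, 1.5, 2.4]
opening: 0.106
grip_force: 30.0
```

Gripped. I'll run the arc back to closed.

Emit:
arm_command --deltas '[{"dx":-0.0049,"dy":0.0008,"dz":0.001,"yaw":0},{"dx":-0.01,"dy":0.0016,"dz":0.0045,"yaw":0},{"dx":-0.0104,"dy":0.0017,"dz":0.0036,"yaw":0},{"dx":-0.0107,"dy":0.0017,"dz":0.0026,"yaw":0},{"dx":-0.0109,"dy":0.0018,"dz":0.0017,"yaw":0},{"dx":-0.011,"dy":0.0018,"dz":0.0007,"yaw":0},{"dx":-0.011,"dy":0.0018,"dz":-0.0003,"yaw":0},{"dx":-0.0109,"dy":0.0018,"dz":-0.0013,"yaw":0},{"dx":-0.0108,"dy":0.0017,"dz":-0.0023,"yaw":0},{"dx":-0.0105,"dy":0.0017,"dz":-0.0032,"yaw":0},{"dx":-0.0102,"dy":0.0017,"dz":-0.0042,"yaw":0},{"dx":-0.0098,"dy":0.0016,"dz":-0.0051,"yaw":0},{"dx":-0.0093,"dy":0.0015,"dz":-0.0059,"yaw":0},{"dx":-0.0087,"dy":0.0014,"dz":-0.0067,"yaw":0},{"dx":-0.0081,"dy":0.0013,"dz":-0.0075,"yaw":0},{"dx":-0.0074,"dy":0.0012,"dz":-0.0082,"yaw":0},{"dx":-0.0067,"dy":0.0011,"dz":-0.0088,"yaw":0},{"dx":-0.0059,"dy":0.001,"dz":-0.0094,"yaw":0},{"dx":-0.005,"dy":0.0008,"dz":-0.0099,"yaw":0},{"dx":0,"dy":0,"dz":0,"yaw":0}]'

```text
t: 53.75
eef_pos: [407.8, 233.5, 99.1]
tcp_rot: [-3.14, 0.001, 1.41]
ft_force: [2.6, 4.4, -2.5]
opening: 0.106
grip_force: 30.0
```

Emit:
arm_command --deltas '[{"dx":-0.002,"dy":0.0003,"dz":-0.005,"yaw":0},{"dx":-0.0018,"dy":0.0003,"dz":-0.005,"yaw":0},{"dx":-0.0015,"dy":0.0002,"dz":-0.005,"yaw":0},{"dx":-0.001,"dy":0.0002,"dz":-0.003,"yaw":0},{"dx":0,"dy":0,"dz":0,"yaw":0},{"dx":0,"dy":0,"dz":0,"yaw":0}]'

```text
t: 54.35
eef_pos: [402.0, 234.4, 82.4]
tcp_rot: [-3.141, 0.001, 1.409]
ft_force: [-1.1, 4.1, -1.3]
opening: 0.109
grip_force: 30.0
```

Emit:
arm_command --deltas '[{"dx":0,"dy":0,"dz":-0.001,"yaw":0},{"dx":0,"dy":0,"dz":-0.001,"yaw":0},{"dx":0,"dy":0,"dz":0,"yaw":0}]'

```text
t: 54.65
eef_pos: [402.0, 234.5, 81.9]
tcp_rot: [3.141, -0.0, 1.409]
ft_force: [-7.0, 2.2, 26.1]
opening: 0.108
grip_force: 30.0
```

Emit:
arm_command --deltas '[{"dx":0,"dy":0,"dz":0,"yaw":0},{"dx":0,"dy":0,"dz":0,"yaw":0},{"dx":0,"dy":0,"dz":0,"yaw":0},{"dx":0,"dy":0,"dz":0,"yaw":0},{"dx":0,"dy":0,"dz":0.04,"yaw":0},{"dx":0,"dy":0,"dz":0.04,"yaw":0},{"dx":0,"dy":0,"dz":0.04,"yaw":0},{"dx":0,"dy":0,"dz":0.04,"yaw":0},{"dx":0,"dy":0,"dz":0.02,"yaw":-8},{"dx":0,"dy":0,"dz":0,"yaw":-8},{"dx":0,"dy":-0.01,"dz":0,"yaw":-8},{"dx":0,"dy":0,"dz":0,"yaw":-8},{"dx":0,"dy":0,"dz":0,"yaw":-8},{"dx":0,"dy":0,"dz":0,"yaw":-8},{"dx":0,"dy":0,"dz":0,"yaw":-8},{"dx":0,"dy":0,"dz":0,"yaw":-8},{"dx":0,"dy":0,"dz":0,"yaw":-8},{"dx":0,"dy":0,"dz":0,"yaw":-8},{"dx":0,"dy":0,"dz":0,"yaw":-8},{"dx":0,"dy":0,"dz":0,"yaw":-2}]' --gripper 0.03

```text
t: 56.65
eef_pos: [402.3, 224.5, 260.4]
tcp_rot: [3.141, 0.001, -0.167]
ft_force: [-0.3, 0.1, 1.2]
opening: 0.317
grip_force: 0.0
```

```bash
sed -i "s/'w3\.png'/'w10.png'/;s/>40)&(z<70)/>35)\&(z<60)/" q.py; python3 q.py
python3 - <<'E'
import cv2; print(0)
E
```

```text
[402.2951318  224.44069009 260.39425397] [ 3.14109229e+00  5.82736375e-04 -1.65732555e-01]
5 [  181    87   251   146 34133] ((454.95947265625, 225.3282470703125), (259.14599609375, 148.81678771972656), 81.14537048339844) [41.64596829 43.29575775 45.3791414 ]
25 [  181    87   251   146 32802] ((454.95947265625, 225.3282470703125), (259.14599609375, 148.81678771972656), 81.14537048339844) [41.62116678 43.24949694 44.80316724]
70 [ 254  213  106   13 1239] ((403.1176452636719, 233.82273864746094), (97.84465789794922, 11.604930877685547), 80.31928253173828) [74.99744563 78.47189404 80.22180368]
plane [1.13095728e-03 9.29693905e-04 4.23250744e+01] 9360 0.6068022311920067 tilt 0.001464033854369471 -140.57837374257753
0
```

View pics/w10.png

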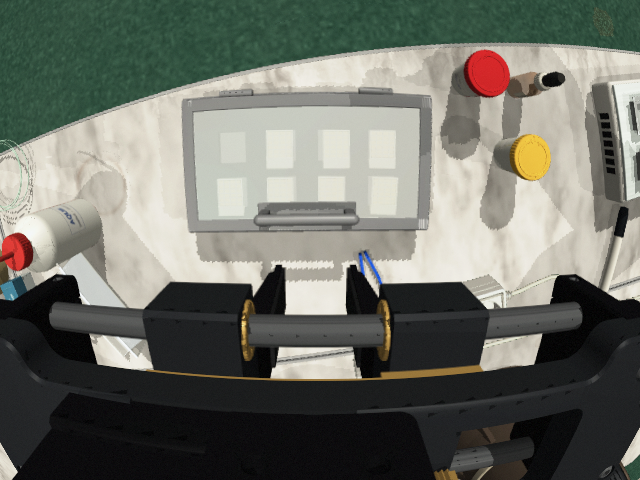

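The lid lies flat (tilt 0.0015 rad, top at 43.3 mm). Seven blocks show through it, the bystanders at (487,73), (530,157) and (550,79) stand untouched, and the gripper is clear.

```bash
python3 -c "from cell import *; print(job_done())"
```

```text
the job is handed in; nothing more can be done
None
```

The job is handed in (no verdict was returned): all six blocks are filed level and fully home with labels to the front, the earlier block was left in its pocket, the lid is closed and released, and the cups and bottle are still standing.

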